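# Rebuild a washer drum's shaft and bearing housing

## Task

Get the drum shaft and its bearing housing ready to be put together with the new parts lying on the table. On the upright shaft stack the flanged wear sleeve (flange down), then the large bearing, then the plain spacer tube, each sitting fully down on the one below. In the bore of the cast housing press the small bearing squarely home on its shoulder, then the black lip seal on top of it until it is flush with the housing's face; push steadily and stop when the force rises at the shoulder, never hammer or force it.

Things in the scene. Friction and masses are not known exactly. Their poses are not given: they have to be found in the camera images.
- drum_shaft: Target, fixed: steel shaft upright on a round flange (110 mm across, 8 mm thick). Origin: centre of the underside, on the table, z up. Shaft 24 mm in diameter, up to 74 mm above the table, top 4 mm chamfered to 17 mm. Its three parts slide over it with 1.5 mm play all round; in place their undersides are 8 mm (sleeve), 26 mm (large bearing) and 43 mm (spacer) above the table.
- housing: Target, fixed: grey cast housing; flange 124 mm, barrel 84 mm across, bright top face 62 mm up. Origin: centre of the underside, z up. Bore: 48.6 mm (mouth bevelled to 53.6), 22 mm deep to a hard shoulder round a 36 mm hole. Over the last 8 mm it grips: about 7 N slide the bearing on, it stays where left; limit 60 N. Closed fingers fit in. Home: undersides 40 mm (bearing), 54 mm (seal) up.
- wear_sleeve: Loose: brass wear sleeve like a low top hat, 18 mm high, lying flange down: flange 56 mm across and 4 mm thick at the bottom, barrel 42 mm across above it, bore 27 mm right through. Origin: centre of its underside, z up. About 0.12 kg. First on the shaft.
- large_bearing: Loose: large steel ball bearing with dark shields, lying flat, 62 mm across, 17 mm high, bore 27 mm. Origin: centre of its underside, z up. About 0.23 kg. Second on the shaft, on the sleeve.
- spacer: Loose: plain steel spacer tube standing upright, 34 mm across, 18 mm high, bore 27 mm. Origin: centre of its underside, z up. About 0.05 kg. Third on the shaft, on the large bearing.
- small_bearing: Loose: small steel ball bearing with dark shields, lying flat, 47 mm across, 14 mm high, bore 27 mm. Origin: centre of its underside, z up. About 0.11 kg. First in the housing's bore.
- lip_seal: Loose: black rubber-covered lip seal, a flat ring lying flat, 47 mm across, 8 mm high, hole 28 mm. Rigid. Origin: centre of its underside, z up. About 0.035 kg. Second in the housing's bore, on the small bearing.
Mind the look-alikes: they are no part of the job. What is shaped like the spacer but green or yellow is not meant.

How it is judged:
By the outcome, as a careful person would: the job done as asked, in the order asked, and still so for the second after the job is handed in, with the robot touching nothing.
It also fails if it takes over 141 s, if anything falls off the work surface, if the arm or the gripper's body presses on something with over 40 N, if the wrist force passes 120 N, or if a joint passes its speed limit or range.

## Robot

A 6-joint arm with a two-finger parallel gripper is mounted at the origin on the work surface. World frame = base frame: x ahead of the robot, y to its left, z up, the work surface at z = 0. Lengths are in m, angles in rad, forces in N, time in s.
With the tool pointing down it reaches from about 0.225 to 0.875 m from the base axis. Payload 3.4 kg.
Tool frame: the origin (TCP) lies at the very end of the fingers, on their centre line; the grasp point (between the pads) lies behind it (manip.grasp_offset is the z of the grasp point in the tool frame, in m); z points along the fingers, y is the line along which they close (so a half turn about z gives the same grasp; the last joint's range is limited). The gripper opens to 85 mm and grips with 20 to 120 N. Pads are 22 mm wide; open, the fingers measure 114 mm over their backs; the gripper's body (76 mm by 85 mm) begins 54 mm behind the grasp point. The pads swing forward as they close: fully open they stand 13 mm farther back than shut.
Start: joints at [1.088, 0.276, 1.505, -0, 1.361, -0.121], TCP at [0.204, 0.538, 0.231] pointing down, gripper open.
Joint ranges: [-2.89, 2.89], [-0.75, 2.08], [0.22, 2.7], [-1.18, 4.32], [0.11, 2.71], [-2.7, 2.7]. Speed limits (rad/s): [2.57, 2.57, 3.14, 3.14, 3.14, 3.14].

## Interface

Orientations are given as a unit quaternion [w, x, y, z].
In Python, from rig import manip gives the robot as it stands.
- The arm moves only by the shell command python3 -m pendant 'ROWS' [FORCE]. ROWS is JSON, a list of rows, each an object of numbers: "dx", "dy", "dz": the shift along the tool's x, y, z in m; "rx", "ry", "rz": the turn, a rotation vector about the tool's x, y, z in degrees; "hand": the finger opening in m, from 0 to 0.0854. In form: [{"dx": .., "dy": .., "dz": .., "rx": .., "ry": .., "rz": .., "hand": ..}, ...]. A call has 1 to 12 rows; each row shifts and turns the commanded pose from where the row before left it, along the tool's axes as they then stand; what a row does not reach is not made up. A row lasts 1/12 s, in which the tool goes at most 41.7 mm and 7.16 degrees, less where a joint would pass 70% of its speed; a pose out of reach is approached as far as the arm can. A call is refused whole if a number of a shift passes 0.0417 or a number of a turn 7.16, either way. A call with a gripper value outside its range is refused whole. The fingers move at their own pace and stop on an object; FORCE is the grip in N (left out, the last holds). Time passes only in rows, so rows that do not move let the fingers close. It gives the time, the measured TCP pose, the force, the opening and the grip force at its end, in the units of the state.
- manip.get_state(): the state, without advancing time (a new reading comes with each control period).
- manip.get_image(name): name is "scene" or "top" or "wrist"; returns a dict with "frame" (384x512x3 uint8, red, green, blue), "fx", "fy", "cx", "cy" (pixels), "distortion" ([k1, k2, p1, p2, k3] as OpenCV has them; the pictures are not rectified), "position" and "attitude" of the camera in the world; the wrist camera has in their place "mount" (4x4, takes a point from camera to tool coordinates, whose origin is the TCP and whose axes are the flange's). Camera axes: x right, y up, looking along -z (the intrinsics and any distortion apply to the point x, -y, -z); pixel columns grow to the right and rows downward; lengths in m; the calibration is good to about 2 mm. A picture is of the moment at which its call begins: read the wrist's pose just before it. There is no depth.
- manip.sign_off(): hands the job in; it is judged then, once.
The state is a dict: "clock": time; "qpos": joint angles; "qd": joint speeds; "effort": joint torques, N m; "position": TCP position; "ee_rot": TCP orientation; "contact_force": force on the tool from outside, world axes, zero at the start; "moment": the same for the moment, N m; "width": finger opening in m; "gripper_force": force on a finger pad.
Only numpy, scipy, OpenCV 4.12 (cv2) and the standard library are available. Lean on these libraries where they do the work, as an engineer would, in place of code of your own. Each camera call takes 0.05 s, during which the arm holds its last target. There are 200 camera calls.

## Working session

There is one attempt and no reset: what is moved stays moved. The work goes in short steps, Python scripts to look and compute and a shell command to move; the robot and the scene stay as the last step left them, time stands still between calls to the robot, and variables do not carry over. Pictures are saved under pics/ and viewed, at most 14 in all, crops included, and the job is handed in when it is done.

```bash
ls; mkdir -p pics; cat > h.py <<'E'
import numpy as np, cv2, json
from rig import manip
from scipy.spatial.transform import Rotation as R
def q2m(q): return R.from_quat([q[1],q[2],q[3],q[0]]).as_matrix()
def grab(name):
    s=manip.get_state(); d=manip.get_image(name)
    if 'mount' in d:
        T=np.eye(4);T[:3,:3]=q2m(s['ee_rot']);T[:3,3]=s['position']; T=T@np.array(d['mount'])
        d['P']=T[:3,3]; d['A']=T[:3,:3]
    else:
        d['P']=np.array(d['position']); a=np.array(d['attitude']); d['A']=a if a.shape==(3,3) else q2m(a)
    d['K']=np.array([[d['fx'],0,d['cx']],[0,d['fy'],d['cy']],[0,0,1.]])
    return d
def save(d,f): cv2.imwrite(f,cv2.cvtColor(d['frame'],cv2.COLOR_RGB2BGR))
def ray(d,uv):
    p=cv2.undistortPoints(np.array(uv,float).reshape(-1,1,2),d['K'],np.array(d['distortion'],float)).reshape(-1,2)
    v=np.c_[p[:,0],-p[:,1],-np.ones(len(p))]; return v@d['A'].T
def toplane(d,uv,z):
    v=ray(d,uv); return d['P']+v*((z-d['P'][2])/v[:,2])[:,None]
def proj(d,X):
    c=(np.array(X,float).reshape(-1,3)-d['P'])@d['A']; c=c*[1,-1,-1]
    return cv2.projectPoints(c,np.zeros(3),np.zeros(3),d['K'],np.array(d['distortion'],float))[0].reshape(-1,2)
E
python3 - <<'E'
from h import *
s=manip.get_state(); print(s, manip.grasp_offset)
for n in ('scene','top','wrist'):
    d=grab(n); save(d,f'pics/{n}0.png'); print(n,d['P'].round(3),d['A'].round(3).tolist(),d['fx'],d['distortion'])
E
```

```text
pics
{'clock': 0.0, 'qpos': array([ 1.08801144e+00,  2.76624026e-01,  1.50618533e+00, -1.35251466e-05,
        1.36071394e+00, -1.21006520e-01]), 'qd': array([ 6.82303319e-05, -6.51767735e-04, -7.38657207e-04,  5.11540118e-05,
       -2.16594609e-03, -9.75219873e-04]), 'effort': array([-1.62077620e-03, -4.16777337e+01, -2.45801443e+01, -2.15988684e-04,
        1.09177074e-02,  2.28802001e-06]), 'position': array([0.20326642, 0.53727662, 0.23040238]), 'ee_rot': array([-2.80706193e-04,  1.79902844e-01,  9.83683910e-01, -9.23630305e-04]), 'contact_force': array([-0.13534899, -0.03138551,  0.38419305]), 'moment': array([ 0.02374268, -0.02820651, -0.00523868]), 'gripper_force': 0.0, 'width': 0.08501843217624708} -0.0187
scene [0.981 0.659 0.629] [[-0.816, -0.36, 0.452], [0.578, -0.506, 0.64], [-0.002, 0.783, 0.621]] 385.0241787904597 [0.00673703 0.         0.         0.         0.        ]
top [0.433 0.03  0.956] [[-0.001, 0.991, -0.137], [-1.0, 0.001, 0.012], [0.012, 0.137, 0.99]] 393.7198961018481 [0.00673137 0.         0.         0.         0.        ]
wrist [0.13  0.566 0.374] [[0.354, -0.89, -0.286], [0.935, 0.337, 0.11], [-0.002, -0.307, 0.952]] 302.17890324492464 [-0.02889468  0.          0.          0.          0.        ]
```

View pics/top0.png

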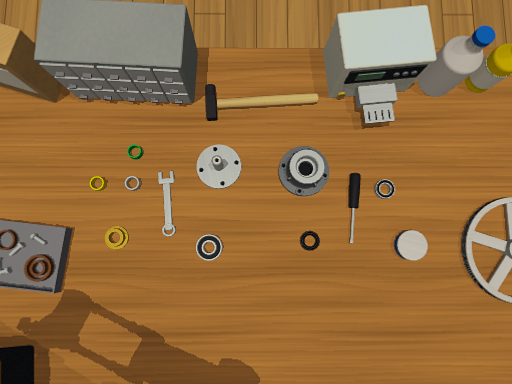

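View pics/scene0.png

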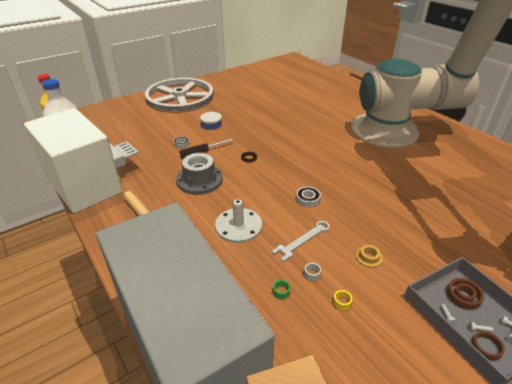

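Candidates (top view): the spacer could be the grey ring (133,183), green ring (135,152) or yellow ring (97,183), so I choose grey. The sleeve is the brass ring (116,238), as opposed to the brown O-rings in the tray. The large bearing is (209,247) and the small bearing is (385,189). The seal is the black ring (310,240). Targets are the shaft (219,165) and the housing (304,170).

```bash
python3 - <<'E'
from h import *
d=grab('top'); f=d['frame']
rois={'spacer':((133,183),12,.018),'sleeve':((116,238),15,.0),'lb':((209,247),18,.017),'sb':((385,189),14,.014),'seal':((310,240),14,.008),'shaftflange':((219,166),28,.008)}
tiles=[]
for k,((u,v),r,z) in rois.items():
    c=f[v-r:v+r,u-r:u+r]; tiles.append(cv2.resize(c,(240,240),interpolation=cv2.INTER_CUBIC))
    hsv=cv2.cvtColor(c,cv2.COLOR_RGB2HSV)
    sat=hsv[...,1].astype(int); 
    wood=cv2.cvtColor(f,cv2.COLOR_RGB2LAB)[v-r:v+r,u-r:u+r].astype(int)
    bg=np.median(wood[[0,-1]].reshape(-1,3),0)
    m=(np.linalg.norm(wood-bg,axis=2)>22).astype(np.uint8)
    cs,_=cv2.findContours(m,cv2.RETR_EXTERNAL,cv2.CHAIN_APPROX_NONE)
    c0=max(cs,key=cv2.contourArea); (x,y),rad=cv2.minEnclosingCircle(c0)
    if len(c0)>5:
        e=cv2.fitEllipse(c0); p=(e[0][0]+u-r,e[0][1]+v-r)
        print(k,np.round(p,1),np.round(e[1],1),toplane(d,[p],z)[0].round(4))
print('housing',toplane(d,[(304.5,168)],.062))
g=np.vstack([np.hstack(tiles[:3]),np.hstack(tiles[3:])]); cv2.imwrite('pics/crop.png',g[...,::-1])
E
```

```text
spacer [132.8 182.9] [14.2 16.5] [0.5885 0.3049 0.018 ]
sleeve [116.1 237.2] [21.9 23.6] [0.4591 0.3447 0.    ]
lb [209.  246.8] [25.9 27.3] [0.436  0.1198 0.017 ]
sb [384.  188.6] [19.2 21.3] [ 0.5759 -0.3025  0.014 ]
seal [309.3 240.3] [19.5 19.8] [ 0.4512 -0.1192  0.008 ]
shaftflange [218.4 166.2] [43.7 44.7] [0.6319 0.1005 0.008 ]
housing [[ 0.6166398  -0.10296688  0.062     ]]
```

View pics/crop.png

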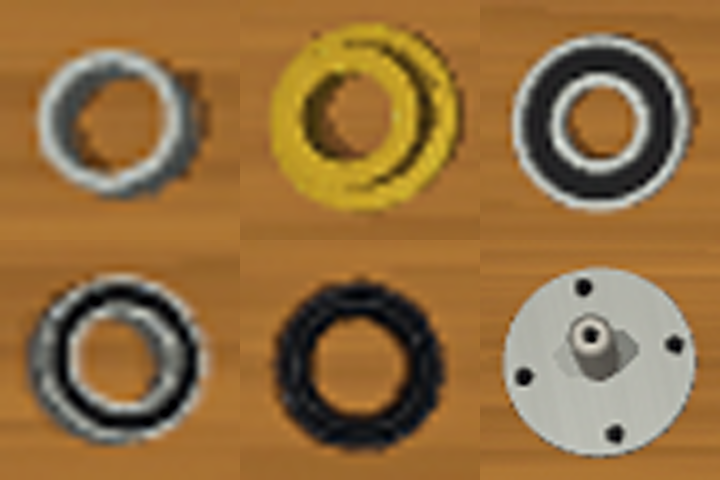

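View pics/wrist0.png

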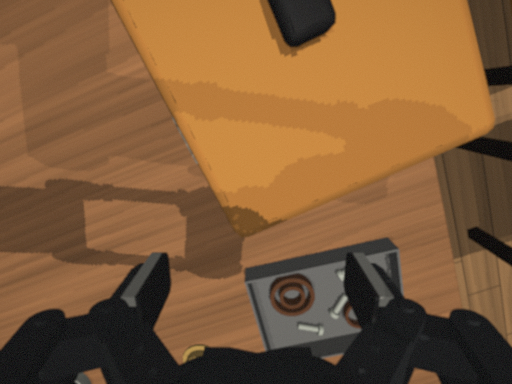

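The crop confirms the choice: grey spacer, brass sleeve lying flange down, both bearings and the black seal. The wrist view shows clear ground beyond the fingers. I'll square up the tool and go over the sleeve.

```bash
python3 -m pendant '[{"rz":-6.9},{"rz":-6.9},{"rz":-6.9},{"dx":-0.032,"dy":-0.024,"dz":0.01},{"dx":-0.032,"dy":-0.024,"dz":0.01},{"dx":-0.032,"dy":-0.024,"dz":0.01},{"dx":-0.032,"dy":-0.024,"dz":0.01},{"dx":-0.032,"dy":-0.024,"dz":0.01},{"dx":-0.032,"dy":-0.024,"dz":0.01},{"dx":-0.032,"dy":-0.024,"dz":0.01},{"dx":-0.032,"dy":-0.024,"dz":0.01}]' 40; python3 -m pendant '[{"hand":0.07},{},{}]'
python3 - <<'E'
from h import *
d=grab('wrist'); save(d,'pics/w1.png'); s=manip.get_state(); p=s['position'];print(p)
for z in (0,.018): print(proj(d,[[.459,.3447,z],[p[0],p[1],z],p]).round(1).tolist())
E
```

```text
[0.20345261 0.53759382 0.23089541]
[[200.3, 356.2], [257.1, 165.2], [256.9, 255.2]]
[[198.3, 365.6], [257.1, 168.3], [256.9, 255.2]]invalid input
invalid input
```

View pics/w1.png

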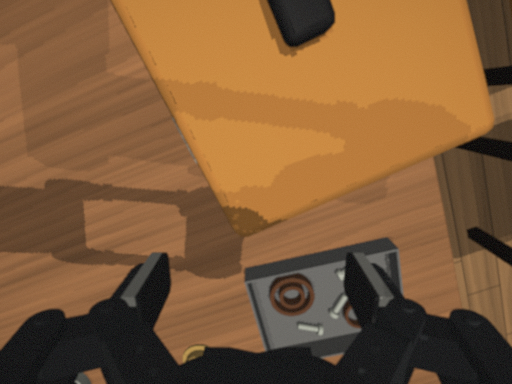

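The view is unchanged because the call was refused; rows probably need every key.

```bash
python3 -m pendant '[{"dx":0,"dy":0,"dz":0,"rx":0,"ry":0,"rz":-6.9,"hand":0.07},{"dx":0,"dy":0,"dz":0,"rx":0,"ry":0,"rz":-6.9,"hand":0.07},{"dx":0,"dy":0,"dz":0,"rx":0,"ry":0,"rz":-6.9,"hand":0.07}]' 40
```

```text
clock: 0.5
position: [0.2035, 0.5377, 0.2312]
ee_rot: [-0.0, -0.003, 1.0, -0.0]
contact_force: [0.0, -0.7, -0.0]
width: 0.07
gripper_force: 0.0
```

```bash
python3 -m pendant '[{"dx":-0.032,"dy":-0.024,"dz":0.01,"rx":0,"ry":0,"rz":0,"hand":0.07},{"dx":-0.032,"dy":-0.024,"dz":0.01,"rx":0,"ry":0,"rz":0,"hand":0.07},{"dx":-0.032,"dy":-0.024,"dz":0.01,"rx":0,"ry":0,"rz":0,"hand":0.07},{"dx":-0.032,"dy":-0.024,"dz":0.01,"rx":0,"ry":0,"rz":0,"hand":0.07},{"dx":-0.032,"dy":-0.024,"dz":0.01,"rx":0,"ry":0,"rz":0,"hand":0.07},{"dx":-0.032,"dy":-0.024,"dz":0.01,"rx":0,"ry":0,"rz":0,"hand":0.07},{"dx":-0.032,"dy":-0.024,"dz":0.01,"rx":0,"ry":0,"rz":0,"hand":0.07},{"dx":-0.032,"dy":-0.024,"dz":0.01,"rx":0,"ry":0,"rz":0,"hand":0.07},{"dx":0,"dy":0,"dz":0,"rx":0,"ry":0,"rz":0,"hand":0.07},{"dx":0,"dy":0,"dz":0,"rx":0,"ry":0,"rz":0,"hand":0.07}]'
python3 - <<'E'
from h import *
d=grab('wrist'); save(d,'pics/w2.png'); s=manip.get_state(); p=s['position'];print(p)
for z in (0,.018): print(proj(d,[[.459,.3447,z],[p[0],p[1],z],p]).round(1).tolist())
E
```

```text
clock: 1.33
position: [0.4607, 0.344, 0.1503]
ee_rot: [-0.001, 0.002, 1.0, -0.0]
contact_force: [-0.7, 1.3, -0.3]
width: 0.0698
gripper_force: 0.0
[0.45954118 0.34515793 0.15086573]
[[257.6, 180.3], [258.0, 180.8], [258.7, 253.5]]
[[257.6, 185.1], [258.1, 185.7], [258.7, 253.5]]
```

View pics/w2.png

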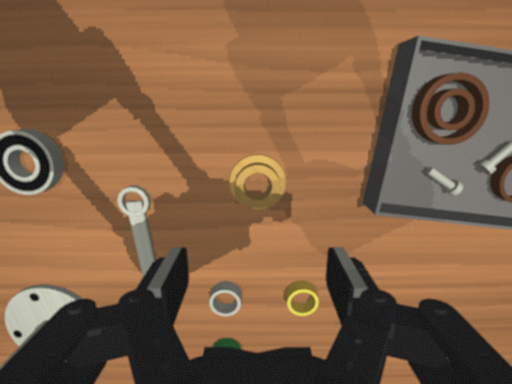

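The sleeve is at (258,181), right under the TCP, with spacer grey (226,298) and decoys yellow (302,297) and green (227,343). Now I'll measure it in tool coordinates.

```bash
cat >> h.py <<'E'
def tool(d,uv,depth):
    """pixel -> tool-frame xy at depth (tool z, below TCP)"""
    p=cv2.undistortPoints(np.array(uv,float).reshape(-1,1,2),d['K'],np.array(d['distortion'],float)).reshape(-1,2)
    M=np.array(d['mount']); v=np.c_[p[:,0],-p[:,1],-np.ones(len(p))]@M[:3,:3].T
    return (M[:3,3]+v*((depth-M[2,3])/v[:,2])[:,None])[:,:2]
def circ(xy):
    A=np.c_[2*xy,np.ones(len(xy))]; s=np.linalg.lstsq(A,(xy**2).sum(1),rcond=None)[0]
    return s[:2],np.sqrt(s[2]+s[:2]@s[:2])
def meas(kind,depth,c,r=45,d=None):
    """fit circle to mask's outer contour near pixel c; tool mm"""
    d=d or grab('wrist'); f=d['frame']; h=cv2.cvtColor(f,cv2.COLOR_RGB2HSV).astype(int); H,S,V=h[...,0],h[...,1],h[...,2]
    m={'brass':(H>18)&(H<32)&(S>120)&(V>80),'dark':(V<60),'grey':(S<60)&(V>90),'bright':(S<60)&(V>170)}[kind].astype(np.uint8)
    w=np.zeros_like(m); x,y=map(int,c); w[y-r:y+r,x-r:x+r]=1; m=m*w
    m=cv2.morphologyEx(m,cv2.MORPH_OPEN,np.ones((2,2),np.uint8))
    cs,_=cv2.findContours(m,cv2.RETR_CCOMP,cv2.CHAIN_APPROX_NONE)
    for q in sorted(cs,key=cv2.contourArea)[::-1][:4]:
        if cv2.contourArea(q)<60: continue
        q=q.reshape(-1,2); xy=tool(d,q,depth); cc,rr=circ(xy); res=np.abs(np.linalg.norm(xy-cc,axis=1)-rr)
        k=res<np.percentile(res,80); cc,rr=circ(xy[k]); print(kind,'px',q.mean(0).round(1),'tool mm',(cc*1e3).round(2),'R',(rr*1e3).round(2),'res',(res.mean()*1e3).round(2))
    return d
E
python3 - <<'E'
from h import *
d=meas('brass',.1505-.004,(258,181)); meas('brass',.1505-.018,(258,181),d=d)
x=proj(d,[manip.get_state()['position']]);
print(manip.get_state()['position'])
E
```

```text
brass px [256.8 183.5] tool mm [-1.49  0.21] R 26.94 res 0.27
brass px [256.8 185.7] tool mm [-3.35 -0.07] R 13.34 res 0.58
brass px [256.8 183.5] tool mm [2.38 0.21] R 25.64 res 0.25
brass px [256.8 185.7] tool mm [ 0.61 -0.06] R 12.7 res 0.55
[0.45889555 0.34589594 0.15125271]
```

```bash
Z='"rx":0,"ry":0,"rz":0'; python3 -m pendant '[{"dx":-0.0015,"dy":0,"dz":0.0285,"rx":0,"ry":0,"rz":0,"hand":0.07},{"dx":0,"dy":0,"dz":0.0285,"rx":0,"ry":0,"rz":0,"hand":0.07},{"dx":0,"dy":0,"dz":0.0285,"rx":0,"ry":0,"rz":0,"hand":0.07},{"dx":0,"dy":0,"dz":0.0285,"rx":0,"ry":0,"rz":0,"hand":0.07},{"dx":0,"dy":0,"dz":0.0285,"rx":0,"ry":0,"rz":0,"hand":0.07},{"dx":0,"dy":0,"dz":0,"rx":0,"ry":0,"rz":0,"hand":0.07},{"dx":0,"dy":0,"dz":0,"rx":0,"ry":0,"rz":0,"hand":0.0},{"dx":0,"dy":0,"dz":0,"rx":0,"ry":0,"rz":0,"hand":0.0},{"dx":0,"dy":0,"dz":0,"rx":0,"ry":0,"rz":0,"hand":0.0},{"dx":0,"dy":0,"dz":0,"rx":0,"ry":0,"rz":0,"hand":0.0}]' 40
python3 -m pendant '[{"dx":0,"dy":0,"dz":0,"rx":0,"ry":0,"rz":0,"hand":0.0},{"dx":0,"dy":0,"dz":0,"rx":0,"ry":0,"rz":0,"hand":0.0}]'
python3 -m pendant '[{"dx":0,"dy":0,"dz":0,"rx":0,"ry":0,"rz":0,"hand":0.07},{"dx":0,"dy":0,"dz":0,"rx":0,"ry":0,"rz":0,"hand":0.07},{"dx":0,"dy":0,"dz":0,"rx":0,"ry":0,"rz":0,"hand":0.07},{"dx":0,"dy":0,"dz":-0.0285,"rx":0,"ry":0,"rz":0,"hand":0.07},{"dx":0,"dy":0,"dz":-0.0285,"rx":0,"ry":0,"rz":0,"hand":0.07},{"dx":0,"dy":0,"dz":-0.0285,"rx":0,"ry":0,"rz":0,"hand":0.07},{"dx":0,"dy":0,"dz":-0.0285,"rx":0,"ry":0,"rz":0,"hand":0.07},{"dx":0,"dy":0,"dz":-0.0285,"rx":0,"ry":0,"rz":0,"hand":0.07},{"dx":0,"dy":0,"dz":0,"rx":0,"ry":0,"rz":0,"hand":0.07},{"dx":0,"dy":0,"dz":0,"rx":0,"ry":0,"rz":0,"hand":0.07}]'
python3 - <<'E'
from h import *
meas('brass',.1505-.004,(258,181)); 
E
```

```text
clock: 2.27
position: [0.4619, 0.347, 0.0113]
ee_rot: [0.002, 0.0, 1.0, 0.001]
contact_force: [-0.9, 0.6, 5.9]
width: 0.0388
gripper_force: 40.1
clock: 2.43
position: [0.4618, 0.347, 0.0113]
ee_rot: [0.002, 0.0, 1.0, 0.002]
contact_force: [-2.6, 1.7, 8.3]
width: 0.039
gripper_force: 40.3
clock: 3.27
position: [0.4621, 0.3461, 0.1532]
ee_rot: [0.002, 0.0, 1.0, 0.001]
contact_force: [0.3, 0.2, -1.8]
width: 0.0701
gripper_force: 0.0
brass px [257.8 180.3] tool mm [1.88 1.59] R 26.69 res 0.27
brass px [257.9 182.7] tool mm [-0.1   1.38] R 13.36 res 0.47
```

```bash
python3 - <<'E'
from h import *
P=[]
for i in range(6):
    s=manip.get_state(); P.append(np.r_[s['position']*1e3,s['ee_rot']*1e3,s['contact_force']]); d=grab('wrist')
print(np.array(P).round(1))
save(d,'pics/w3.png')
meas('brass',.153-.004,(258,181),d=d)
t=grab('top'); f=t['frame'][222:254,100:132]
h=cv2.cvtColor(f,cv2.COLOR_RGB2HSV).astype(int); m=((h[...,0]>20)&(h[...,1]>150)&(h[...,2]>90)).astype(np.uint8)
cs,_=cv2.findContours(m,cv2.RETR_EXTERNAL,cv2.CHAIN_APPROX_NONE); e=cv2.fitEllipse(max(cs,key=cv2.contourArea)); print(e, toplane(t,[(e[0][0]+100,e[0][1]+222)],.004))
E
```

```text
[[ 4.609e+02  3.455e+02  1.515e+02  3.000e-01  3.000e-01  1.000e+03
   1.000e-01  0.000e+00  1.000e-01 -4.000e-01]
 [ 4.603e+02  3.452e+02  1.504e+02 -7.000e-01  3.000e-01  1.000e+03
  -4.000e-01  1.000e-01 -9.000e-01 -1.000e-01]
 [ 4.600e+02  3.450e+02  1.498e+02 -1.300e+00  3.000e-01  1.000e+03
  -7.000e-01  4.000e-01  1.000e-01 -1.000e-01]
 [ 4.600e+02  3.450e+02  1.496e+02 -1.400e+00  3.000e-01  1.000e+03
  -8.000e-01  7.000e-01  5.000e-01  7.000e-01]
 [ 4.601e+02  3.451e+02  1.497e+02 -1.400e+00  3.000e-01  1.000e+03
  -8.000e-01 -4.000e-01  8.000e-01  2.000e-01]
 [ 4.602e+02  3.452e+02  1.498e+02 -1.300e+00  3.000e-01  1.000e+03
  -7.000e-01  6.000e-01  0.000e+00 -2.000e-01]]
brass px [260.2 184. ] tool mm [-2.6   3.02] R 27.22 res 0.29
brass px [259.7 187. ] tool mm [-4.81  3.01] R 13.74 res 0.63
((15.109916687011719, 15.162701606750488), (21.246347427368164, 21.752744674682617), 73.67030334472656) [[0.45907746 0.34577536 0.004     ]]
```

View pics/w3.png

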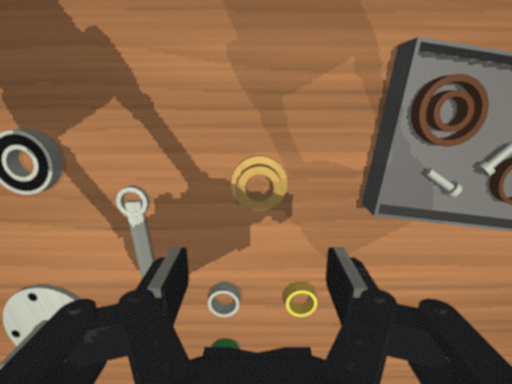

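The sleeve is still upright at (259,184) and clear of everything. The arm sways after a move, so I'll let it settle and measure in the world frame with the measured pose.

```bash
cat >> h.py <<'E'
def wmeas(kind,z,c=None,guess=None,r=45,n=3,cam='wrist',Rr=None):
    """median world centre (mm) of circles in plane z; c pixel or guess xy"""
    out=[]
    for i in range(n):
        d=grab(cam); f=d['frame']; h=cv2.cvtColor(f,cv2.COLOR_RGB2HSV).astype(int); H,S,V=h[...,0],h[...,1],h[...,2]
        m={'brass':(H>18)&(H<32)&(S>120)&(V>80),'dark':(V<60),'grey':(S<60)&(V>90),'bright':(S<60)&(V>170)}[kind].astype(np.uint8)
        x,y=map(int,proj(d,[[*guess,z]])[0]) if guess is not None else map(int,c)
        w=np.zeros_like(m); w[max(0,y-r):y+r,max(0,x-r):x+r]=1; m=cv2.morphologyEx(m*w,cv2.MORPH_OPEN,np.ones((2,2),np.uint8))
        cs,_=cv2.findContours(m,cv2.RETR_CCOMP,cv2.CHAIN_APPROX_NONE); row=[]
        for q in sorted(cs,key=cv2.contourArea)[::-1][:4]:
            if cv2.contourArea(q)<60: continue
            xy=toplane(d,q.reshape(-1,2),z)[:,:2]; cc,rr=circ(xy); res=np.abs(np.linalg.norm(xy-cc,axis=1)-rr)
            k=res<=np.percentile(res,80); cc,rr=circ(xy[k]); row.append((*cc*1e3,rr*1e3,res.mean()*1e3))
        out.append(row)
    L=min(len(o) for o in out)
    print(kind,z,'pose',(manip.get_state()['position']*1e3).round(1))
    for i in range(L):
        a=np.array([o[i] for o in out]); print('  xyRres',np.median(a,0).round(2),'spread',np.ptp(a[:,:2],axis=0).round(2))
    return d
E
python3 - <<'E'
from h import *
d=wmeas('brass',.004,(259,183))
print('next guesses px',proj(d,[[.459,.3465,.004],[.632,.1005,.074]]))
E
```

```text
brass 0.004 pose [460.8 345.6 150.9]
  xyRres [4.6150e+02 3.4799e+02 2.6970e+01 3.0000e-01] spread [0.12 0.1 ]
  xyRres [463.49 347.84  13.49   0.55] spread [0.66 0.07]
next guesses px [[257.82158768 181.03061408]
 [  6.32257983 371.22966695]]
```

```bash
python3 -m pendant '[{"dx":-0.0215,"dy":-0.0306,"dz":-0.007,"rx":0,"ry":0,"rz":0,"hand":0.07},{"dx":-0.0215,"dy":-0.0306,"dz":-0.007,"rx":0,"ry":0,"rz":0,"hand":0.07},{"dx":-0.0215,"dy":-0.0306,"dz":-0.007,"rx":0,"ry":0,"rz":0,"hand":0.07},{"dx":-0.0215,"dy":-0.0306,"dz":-0.007,"rx":0,"ry":0,"rz":0,"hand":0.07},{"dx":-0.0215,"dy":-0.0306,"dz":-0.007,"rx":0,"ry":0,"rz":0,"hand":0.07},{"dx":-0.0215,"dy":-0.0306,"dz":-0.007,"rx":0,"ry":0,"rz":0,"hand":0.07},{"dx":-0.0215,"dy":-0.0306,"dz":-0.007,"rx":0,"ry":0,"rz":0,"hand":0.07},{"dx":-0.0215,"dy":-0.0306,"dz":-0.007,"rx":0,"ry":0,"rz":0,"hand":0.07},{"dx":0,"dy":0,"dz":0,"rx":0,"ry":0,"rz":0,"hand":0.07},{"dx":0,"dy":0,"dz":0,"rx":0,"ry":0,"rz":0,"hand":0.07},{"dx":0,"dy":0,"dz":0,"rx":0,"ry":0,"rz":0,"hand":0.07},{"dx":0,"dy":0,"dz":0,"rx":0,"ry":0,"rz":0,"hand":0.07}]'
python3 - <<'E'
from h import *
d=wmeas('bright',.074,guess=(.632,.1005),r=40); wmeas('grey',.008,guess=(.632,.1005),r=110,n=1); save(d,'pics/w4.png')
E
python3 -m pendant '[{"dx":0,"dy":-0.034,"dz":0.002,"rx":0,"ry":0,"rz":0,"hand":0.07},{"dx":0.0025,"dy":-0.034,"dz":0.002,"rx":0,"ry":0,"rz":0,"hand":0.07},{"dx":0.0025,"dy":-0.034,"dz":0.002,"rx":0,"ry":0,"rz":0,"hand":0.07},{"dx":0.0025,"dy":-0.034,"dz":0.002,"rx":0,"ry":0,"rz":0,"hand":0.07},{"dx":0.0025,"dy":-0.034,"dz":0.002,"rx":0,"ry":0,"rz":0,"hand":0.07},{"dx":0.0025,"dy":-0.0335,"dz":0.002,"rx":0,"ry":0,"rz":0,"hand":0.07},{"dx":0,"dy":0,"dz":0,"rx":0,"ry":0,"rz":0,"hand":0.07},{"dx":0,"dy":0,"dz":0,"rx":0,"ry":0,"rz":0,"hand":0.07},{"dx":0,"dy":0,"dz":0,"rx":0,"ry":0,"rz":0,"hand":0.07},{"dx":0,"dy":0,"dz":0,"rx":0,"ry":0,"rz":0,"hand":0.07}]'
python3 - <<'E'
from h import *
e=wmeas('bright',.062,guess=(.617,-.103),r=80); wmeas('dark',.040,guess=(.617,-.103),r=50,n=1)
im=cv2.imread('pics/w4.png'); cv2.imwrite('pics/w45.png',np.hstack([im[80:330,100:450],cv2.cvtColor(e['frame'],cv2.COLOR_RGB2BGR)[80:330,100:450]]))
E
```

```text
clock: 4.82
position: [0.6318, 0.1017, 0.2069]
ee_rot: [-0.001, -0.0, 1.0, 0.0]
contact_force: [-0.2, -0.3, -0.4]
width: 0.0701
gripper_force: 0.0
bright 0.074 pose [632.  102.  207.2]
  xyRres [625.23 106.22  34.1    6.52] spread [0.12 0.23]
  xyRres [633.63 101.34   7.5    1.29] spread [0.11 0.14]
grey 0.008 pose [632.1 101.9 207.3]
  xyRres [6.3511e+02 1.0139e+02 5.4550e+01 2.8000e-01] spread [0. 0.]
  xyRres [569.66 162.42  63.03   5.57] spread [0. 0.]
  xyRres [744.94 212.33  10.58   2.96] spread [0. 0.]
  xyRres [6.4512e+02 5.8130e+01 5.7100e+00 2.8000e-01] spread [0. 0.]
clock: 5.85
position: [0.6203, -0.1012, 0.1954]
ee_rot: [0.0, -0.0, 1.0, 0.0]
contact_force: [0.1, -0.2, -0.1]
width: 0.0699
gripper_force: 0.0
bright 0.062 pose [ 620.3 -101.3  195.4]
  xyRres [612.12 -86.62  18.7    4.92] spread [0.12 0.07]
  xyRres [ 602.72 -125.82   16.62    4.67] spread [0.04 0.15]
dark 0.04 pose [ 620.4 -101.5  195.4]
  xyRres [ 6.2337e+02 -1.0775e+02  1.6050e+01  2.3000e-01] spread [0. 0.]
  xyRres [ 598.24 -106.87   20.39    2.61] spread [0. 0.]
```

View pics/w45.png

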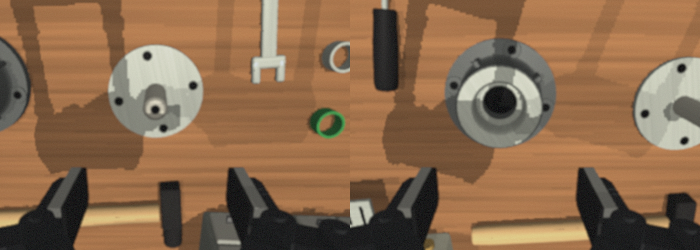

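Flange centre is at about (155,91) and shaft tip at (154,110) in the left half, housing bore at about (498,100) in the right half. I'll zoom in on both rims for exact fits.

```bash
python3 - <<'E'
from h import *
im=cv2.imread('pics/w4.png'); e=cv2.cvtColor(grab('wrist')['frame'],cv2.COLOR_RGB2BGR); cv2.imwrite('pics/w5.png',e)
a=cv2.resize(im[170:215,232:277],(400,400),interpolation=cv2.INTER_NEAREST)
b=cv2.resize(e[110:235,185:310],(400,400),interpolation=cv2.INTER_NEAREST)
cv2.imwrite('pics/z5.png',np.hstack([a,b]))
E
```

```text
(no output)
```

View pics/z5.png

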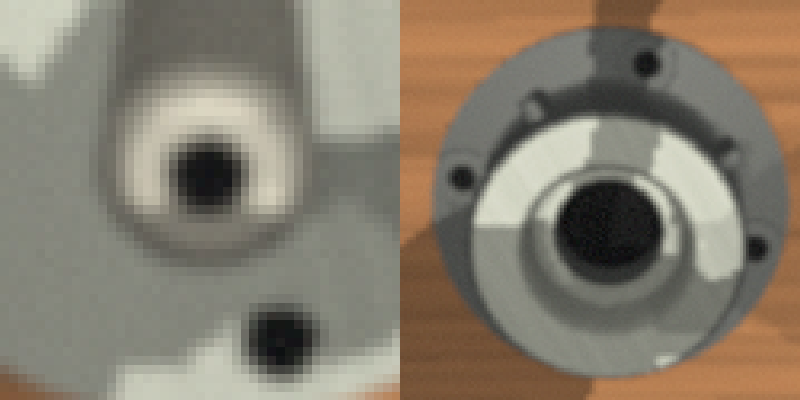

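Left: the shaft's centre hole is at zoom (208,175), i.e. px (254.9,189.2). Right: the top-face outer circle spans zoom x 473–743 and y 115–378, so its centre is px (249.5,186.5).

```bash
python3 - <<'E'
from h import *
s=manip.get_state(); d=grab('wrist'); print((s['position']*1e3).round(1))
t=tool(d,[(254.9,189.2)],.2072-.074)[0]*1e3; print('shaft tool',t,'world',632-t[0],102+t[1])
p=toplane(d,[(249.5,186.5)],.062)*1e3; print('housing',p)
# barrel top diameter check, edges
q=toplane(d,[(185+73/3.2-.5,186.5),(185+343/3.2-.5,186.5),(249.5,110+115/3.2-.5),(249.5,110+378/3.2-.5)],.062)*1e3; print(q.round(1).tolist(), q[0]-q[1],q[2]-q[3])
# edge-based refine: LSQ circle on canny points near R=42
g=cv2.GaussianBlur(cv2.cvtColor(d['frame'],cv2.COLOR_RGB2GRAY),(3,3),0); E=cv2.Canny(g,30,80)
v,u=np.nonzero(E); xy=toplane(d,np.c_[u,v],.062)[:,:2]
for R0 in (.042,.0268):
    c=p[0,:2]/1e3
    for tol in (.003,.002,.0012,.001,.001):
        k=np.abs(np.linalg.norm(xy-c,axis=1)-R0)<tol; A=xy[k]
        for _ in range(10):
            n=A-c; L=np.linalg.norm(n,axis=1); c=c+np.linalg.lstsq(n/L[:,None],L-R0,rcond=None)[0]
    print(R0,c*1e3,k.sum())
E
```

```text
[ 620.4 -101.7  195.4]
shaft tool [-2.85211815 -1.80141657] world 634.8521181513797 100.19858342961643
housing [[ 620.63590801 -108.57722348   62.        ]]
[[620.7, -148.8, 62.0], [620.6, -68.4, 62.0], [581.7, -108.3, 62.0], [663.2, -108.9, 62.0]] [ 6.85003546e-02 -8.03494857e+01  0.00000000e+00] [-81.50287947   0.54204576   0.        ]
0.042 [ 619.63625745 -108.73180106] 130
0.0268 [ 621.97865007 -108.59927617] 167
```

Shaft axis ≈ (635, 100.2), housing ≈ (620.8, −108.7) in wrist-camera coordinates; grasping showed a y bias of about +1 mm. The chamfers cover the rest. Back to fetch the sleeve.

```bash
python3 -m pendant '[{"dx":0.0134,"dy":0.0374,"dz":0.002,"rx":0,"ry":0,"rz":0,"hand":0.07},{"dx":0.0134,"dy":0.0374,"dz":0.002,"rx":0,"ry":0,"rz":0,"hand":0.07},{"dx":0.0134,"dy":0.0374,"dz":0.002,"rx":0,"ry":0,"rz":0,"hand":0.07},{"dx":0.0134,"dy":0.0374,"dz":0.002,"rx":0,"ry":0,"rz":0,"hand":0.07},{"dx":0.0134,"dy":0.0374,"dz":0.002,"rx":0,"ry":0,"rz":0,"hand":0.07},{"dx":0.0134,"dy":0.0374,"dz":0.002,"rx":0,"ry":0,"rz":0,"hand":0.07},{"dx":0.0134,"dy":0.0374,"dz":0.002,"rx":0,"ry":0,"rz":0,"hand":0.07},{"dx":0.0134,"dy":0.0374,"dz":0.002,"rx":0,"ry":0,"rz":0,"hand":0.07},{"dx":0.0134,"dy":0.0374,"dz":0.002,"rx":0,"ry":0,"rz":0,"hand":0.07},{"dx":0.0134,"dy":0.0374,"dz":0.002,"rx":0,"ry":0,"rz":0,"hand":0.07},{"dx":0.0134,"dy":0.0374,"dz":0.002,"rx":0,"ry":0,"rz":0,"hand":0.07},{"dx":0.0134,"dy":0.0374,"dz":0.002,"rx":0,"ry":0,"rz":0,"hand":0.07}]'
python3 -m pendant '[{"dx":0,"dy":0,"dz":0.03,"rx":0,"ry":0,"rz":0,"hand":0.07},{"dx":0,"dy":0,"dz":0.035,"rx":0,"ry":0,"rz":0,"hand":0.07},{"dx":0,"dy":0,"dz":0.035,"rx":0,"ry":0,"rz":0,"hand":0.07},{"dx":0,"dy":0,"dz":0.025,"rx":0,"ry":0,"rz":0,"hand":0.07},{"dx":0,"dy":0,"dz":0.01,"rx":0,"ry":0,"rz":0,"hand":0.07},{"dx":0,"dy":0,"dz":0,"rx":0,"ry":0,"rz":0,"hand":0.07},{"dx":0,"dy":0,"dz":0,"rx":0,"ry":0,"rz":0,"hand":0.07},{"dx":0,"dy":0,"dz":0,"rx":0,"ry":0,"rz":0,"hand":0.07}]'
```

```text
clock: 7.15
position: [0.4586, 0.3482, 0.1715]
ee_rot: [0.0, 0.0, 1.0, 0.0]
contact_force: [0.2, -0.1, 1.1]
width: 0.0697
gripper_force: 0.0
clock: 7.82
position: [0.4612, 0.347, 0.0381]
ee_rot: [0.002, 0.0, 1.0, 0.001]
contact_force: [-0.5, -0.4, -0.6]
width: 0.0698
gripper_force: 0.0
```

```bash
python3 -m pendant '[{"dx":0,"dy":0,"dz":0.015,"rx":0,"ry":0,"rz":0,"hand":0.06},{"dx":0,"dy":0,"dz":0.008,"rx":0,"ry":0,"rz":0,"hand":0.06},{"dx":0,"dy":0,"dz":0.002,"rx":0,"ry":0,"rz":0,"hand":0.06},{"dx":0,"dy":0,"dz":0,"rx":0,"ry":0,"rz":0,"hand":0.0},{"dx":0,"dy":0,"dz":0,"rx":0,"ry":0,"rz":0,"hand":0.0},{"dx":0,"dy":0,"dz":0,"rx":0,"ry":0,"rz":0,"hand":0.0},{"dx":0,"dy":0,"dz":0,"rx":0,"ry":0,"rz":0,"hand":0.0},{"dx":0,"dy":0,"dz":0,"rx":0,"ry":0,"rz":0,"hand":0.0}]'
```

```text
clock: 8.48
position: [0.46, 0.3464, 0.0124]
ee_rot: [0.001, 0.0, 1.0, 0.0]
contact_force: [-1.5, -2.1, 6.1]
width: 0.0385
gripper_force: 40.0
```

```bash
python3 -m pendant '[{"dx":0,"dy":0,"dz":-0.02,"rx":0,"ry":0,"rz":0,"hand":0.0},{"dx":0,"dy":0,"dz":-0.04,"rx":0,"ry":0,"rz":0,"hand":0.0},{"dx":0,"dy":0,"dz":-0.04,"rx":0,"ry":0,"rz":0,"hand":0.0},{"dx":-0.0193,"dy":-0.0274,"dz":0,"rx":0,"ry":0,"rz":0,"hand":0.0},{"dx":-0.0193,"dy":-0.0274,"dz":0,"rx":0,"ry":0,"rz":0,"hand":0.0},{"dx":-0.0193,"dy":-0.0274,"dz":0,"rx":0,"ry":0,"rz":0,"hand":0.0},{"dx":-0.0193,"dy":-0.0274,"dz":0,"rx":0,"ry":0,"rz":0,"hand":0.0},{"dx":-0.0193,"dy":-0.0274,"dz":0,"rx":0,"ry":0,"rz":0,"hand":0.0},{"dx":-0.0193,"dy":-0.0274,"dz":0,"rx":0,"ry":0,"rz":0,"hand":0.0},{"dx":-0.0193,"dy":-0.0274,"dz":0,"rx":0,"ry":0,"rz":0,"hand":0.0},{"dx":-0.0193,"dy":-0.0274,"dz":0,"rx":0,"ry":0,"rz":0,"hand":0.0},{"dx":-0.0193,"dy":-0.0274,"dz":0,"rx":0,"ry":0,"rz":0,"hand":0.0}]'
python3 -m pendant '[{"dx":0,"dy":0,"dz":0,"rx":0,"ry":0,"rz":0,"hand":0.0},{"dx":0,"dy":0,"dz":0,"rx":0,"ry":0,"rz":0,"hand":0.0},{"dx":0,"dy":0,"dz":0,"rx":0,"ry":0,"rz":0,"hand":0.0},{"dx":0,"dy":0,"dz":0,"rx":0,"ry":0,"rz":0,"hand":0.0},{"dx":0,"dy":0,"dz":0,"rx":0,"ry":0,"rz":0,"hand":0.0},{"dx":0,"dy":0,"dz":0,"rx":0,"ry":0,"rz":0,"hand":0.0}]'
python3 - <<'E'
from h import *
d=grab('wrist'); save(d,'pics/w6.png')
E
```

```text
clock: 9.48
position: [0.6339, 0.098, 0.1111]
ee_rot: [-0.0, 0.0, 1.0, 0.0]
contact_force: [0.1, 0.7, -1.9]
width: 0.0387
gripper_force: 40.7
clock: 9.98
position: [0.6326, 0.1006, 0.1114]
ee_rot: [-0.0, -0.001, 1.0, 0.0]
contact_force: [-0.0, 0.3, -1.4]
width: 0.0385
gripper_force: 40.7
```

View pics/w6.png

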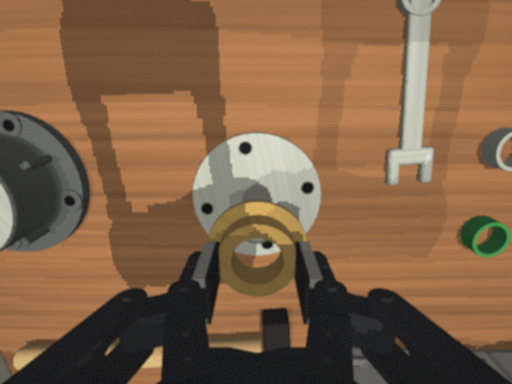

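The sleeve is held level at (258,247), with the shaft hidden beneath it and the flange at (257,194). I'll lower it gently.

```bash
python3 -m pendant '[{"dx":-0.001,"dy":-0.0005,"dz":0.015,"rx":0,"ry":0,"rz":0,"hand":0.0},{"dx":0,"dy":0,"dz":0.008,"rx":0,"ry":0,"rz":0,"hand":0.0},{"dx":0,"dy":0,"dz":0.004,"rx":0,"ry":0,"rz":0,"hand":0.0},{"dx":0,"dy":0,"dz":0.004,"rx":0,"ry":0,"rz":0,"hand":0.0},{"dx":0,"dy":0,"dz":0.004,"rx":0,"ry":0,"rz":0,"hand":0.0},{"dx":0,"dy":0,"dz":0.0,"rx":0,"ry":0,"rz":0,"hand":0.0},{"dx":0,"dy":0,"dz":0.0,"rx":0,"ry":0,"rz":0,"hand":0.0}]'
```

```text
clock: 10.62
position: [0.6342, 0.099, 0.0763]
ee_rot: [-0.0, 0.0, 1.0, 0.0]
contact_force: [0.7, -0.1, -0.9]
width: 0.0387
gripper_force: 40.7
```

```bash
python3 -m pendant '[{"dx":0,"dy":0,"dz":0.01,"rx":0,"ry":0,"rz":0,"hand":0.0},{"dx":0,"dy":0,"dz":0.015,"rx":0,"ry":0,"rz":0,"hand":0.0},{"dx":0,"dy":0,"dz":0.015,"rx":0,"ry":0,"rz":0,"hand":0.0},{"dx":0,"dy":0,"dz":0.009,"rx":0,"ry":0,"rz":0,"hand":0.0},{"dx":0,"dy":0,"dz":0.003,"rx":0,"ry":0,"rz":0,"hand":0.0},{"dx":0,"dy":0,"dz":0.0,"rx":0,"ry":0,"rz":0,"hand":0.0},{"dx":0,"dy":0,"dz":0.0,"rx":0,"ry":0,"rz":0,"hand":0.0},{"dx":0,"dy":0,"dz":0.0,"rx":0,"ry":0,"rz":0,"hand":0.0}]'
python3 -m pendant '[{"dx":0,"dy":0,"dz":0.002,"rx":0,"ry":0,"rz":0,"hand":0.0},{"dx":0,"dy":0,"dz":0.002,"rx":0,"ry":0,"rz":0,"hand":0.0},{"dx":0,"dy":0,"dz":0.0,"rx":0,"ry":0,"rz":0,"hand":0.0},{"dx":0,"dy":0,"dz":0.0,"rx":0,"ry":0,"rz":0,"hand":0.0}]'
```

```text
clock: 11.28
position: [0.6346, 0.0991, 0.025]
ee_rot: [0.0, 0.0, 1.0, 0.0]
contact_force: [-0.9, 0.1, -1.7]
width: 0.039
gripper_force: 40.7
clock: 11.62
position: [0.6346, 0.0991, 0.0206]
ee_rot: [0.0, 0.0, 1.0, 0.0]
contact_force: [-0.8, 1.5, -0.8]
width: 0.0388
gripper_force: 40.8
```

```bash
python3 -m pendant '[{"dx":0,"dy":0,"dz":0.001,"rx":0,"ry":0,"rz":0,"hand":0.0},{"dx":0,"dy":0,"dz":0,"rx":0,"ry":0,"rz":0,"hand":0.06},{"dx":0,"dy":0,"dz":0,"rx":0,"ry":0,"rz":0,"hand":0.06},{"dx":0,"dy":0,"dz":0,"rx":0,"ry":0,"rz":0,"hand":0.06},{"dx":0,"dy":0,"dz":-0.02,"rx":0,"ry":0,"rz":0,"hand":0.07},{"dx":0,"dy":0,"dz":-0.035,"rx":0,"ry":0,"rz":0,"hand":0.08},{"dx":0,"dy":0,"dz":-0.035,"rx":0,"ry":0,"rz":0,"hand":0.08},{"dx":0,"dy":0,"dz":-0.035,"rx":0,"ry":0,"rz":0,"hand":0.08},{"dx":0.03,"dy":0.003,"dz":-0.005,"rx":0,"ry":0,"rz":0,"hand":0.08},{"dx":0.033,"dy":0.0036,"dz":0,"rx":0,"ry":0,"rz":0,"hand":0.08}]'
python3 -m pendant '[{"dx":0.033,"dy":0.0036,"dz":0,"rx":0,"ry":0,"rz":0,"hand":0.08},{"dx":0.033,"dy":0.0036,"dz":0,"rx":0,"ry":0,"rz":0,"hand":0.08},{"dx":0.033,"dy":0.0036,"dz":0,"rx":0,"ry":0,"rz":0,"hand":0.08},{"dx":0.033,"dy":0.0036,"dz":0,"rx":0,"ry":0,"rz":0,"hand":0.08},{"dx":0,"dy":0,"dz":0,"rx":0,"ry":0,"rz":0,"hand":0.08},{"dx":0,"dy":0,"dz":0,"rx":0,"ry":0,"rz":0,"hand":0.08},{"dx":0,"dy":0,"dz":0,"rx":0,"ry":0,"rz":0,"hand":0.08},{"dx":0,"dy":0,"dz":0,"rx":0,"ry":0,"rz":0,"hand":0.08},{"dx":0,"dy":0,"dz":0,"rx":0,"ry":0,"rz":0,"hand":0.08}]'
python3 - <<'E'
from h import *
d=wmeas('dark',.017,guess=(.4385,.121),r=45); save(d,'pics/w7.png')
E
```

```text
clock: 12.45
position: [0.575, 0.1054, 0.1528]
ee_rot: [0.005, 0.001, 1.0, 0.0]
contact_force: [-1.2, 0.4, -0.4]
width: 0.0805
gripper_force: 0.0
clock: 13.2
position: [0.4407, 0.12, 0.1494]
ee_rot: [0.001, 0.0, 1.0, 0.0]
contact_force: [0.4, 0.2, 0.3]
width: 0.08
gripper_force: 0.0
dark 0.017 pose [440.  120.  149.1]
  xyRres [4.3780e+02 1.2195e+02 2.5940e+01 2.6000e-01] spread [0.06 0.08]
  xyRres [4.3727e+02 1.2216e+02 1.8960e+01 2.3000e-01] spread [0.13 0.07]
```

```bash
python3 -m pendant '[{"dx":0.0025,"dy":0.001,"dz":0.03,"rx":0,"ry":0,"rz":0,"hand":0.08},{"dx":0,"dy":0,"dz":0.035,"rx":0,"ry":0,"rz":0,"hand":0.08},{"dx":0,"dy":0,"dz":0.035,"rx":0,"ry":0,"rz":0,"hand":0.08},{"dx":0,"dy":0,"dz":0.025,"rx":0,"ry":0,"rz":0,"hand":0.08},{"dx":0,"dy":0,"dz":0.015,"rx":0,"ry":0,"rz":0,"hand":0.08},{"dx":0,"dy":0,"dz":0.005,"rx":0,"ry":0,"rz":0,"hand":0.08},{"dx":0,"dy":0,"dz":0,"rx":0,"ry":0,"rz":0,"hand":0.08},{"dx":0,"dy":0,"dz":0,"rx":0,"ry":0,"rz":0,"hand":0.08}]'
python3 -m pendant '[{"dx":0,"dy":0,"dz":0,"rx":0,"ry":0,"rz":0,"hand":0.0},{"dx":0,"dy":0,"dz":0,"rx":0,"ry":0,"rz":0,"hand":0.0},{"dx":0,"dy":0,"dz":0,"rx":0,"ry":0,"rz":0,"hand":0.0},{"dx":0,"dy":0,"dz":0,"rx":0,"ry":0,"rz":0,"hand":0.0},{"dx":0,"dy":0,"dz":0,"rx":0,"ry":0,"rz":0,"hand":0.0}]' 50
```

```text
clock: 14.02
position: [0.4375, 0.1211, 0.0046]
ee_rot: [0.0, 0.0, 1.0, 0.0]
contact_force: [0.4, 0.6, -0.5]
width: 0.0801
gripper_force: 0.0
clock: 14.43
position: [0.4381, 0.1211, 0.006]
ee_rot: [0.002, -0.0, 1.0, 0.0]
contact_force: [-0.5, -0.8, 5.1]
width: 0.0592
gripper_force: 52.6
```

```bash
python3 -m pendant '[{"dx":0,"dy":0,"dz":-0.02,"rx":0,"ry":0,"rz":0,"hand":0.0},{"dx":0,"dy":0,"dz":-0.04,"rx":0,"ry":0,"rz":0,"hand":0.0},{"dx":0,"dy":0,"dz":-0.04,"rx":0,"ry":0,"rz":0,"hand":0.0},{"dx":-0.03,"dy":-0.0031,"dz":0,"rx":0,"ry":0,"rz":0,"hand":0.0},{"dx":-0.03,"dy":-0.0031,"dz":0,"rx":0,"ry":0,"rz":0,"hand":0.0},{"dx":-0.03,"dy":-0.0031,"dz":0,"rx":0,"ry":0,"rz":0,"hand":0.0},{"dx":-0.03,"dy":-0.0031,"dz":0,"rx":0,"ry":0,"rz":0,"hand":0.0},{"dx":-0.03,"dy":-0.0031,"dz":0,"rx":0,"ry":0,"rz":0,"hand":0.0},{"dx":-0.03,"dy":-0.0031,"dz":0,"rx":0,"ry":0,"rz":0,"hand":0.0},{"dx":-0.017,"dy":-0.003,"dz":0,"rx":0,"ry":0,"rz":0,"hand":0.0},{"dx":0,"dy":0,"dz":0,"rx":0,"ry":0,"rz":0,"hand":0.0},{"dx":0,"dy":0,"dz":0,"rx":0,"ry":0,"rz":0,"hand":0.0}]'
python3 -m pendant '[{"dx":0,"dy":0,"dz":0,"rx":0,"ry":0,"rz":0,"hand":0.0},{"dx":0,"dy":0,"dz":0,"rx":0,"ry":0,"rz":0,"hand":0.0},{"dx":0,"dy":0,"dz":0,"rx":0,"ry":0,"rz":0,"hand":0.0},{"dx":0,"dy":0,"dz":0,"rx":0,"ry":0,"rz":0,"hand":0.0}]'
python3 - <<'E'
from h import *
d=grab('wrist'); save(d,'pics/w8.png')
E
```

```text
clock: 15.43
position: [0.6341, 0.0991, 0.1044]
ee_rot: [-0.0, 0.001, 1.0, 0.0]
contact_force: [-0.5, 0.4, -1.9]
width: 0.0589
gripper_force: 56.2
clock: 15.77
position: [0.6329, 0.0996, 0.1047]
ee_rot: [-0.0, 0.0, 1.0, 0.0]
contact_force: [-0.5, 0.1, -1.7]
width: 0.0589
gripper_force: 56.2
```

View pics/w8.png

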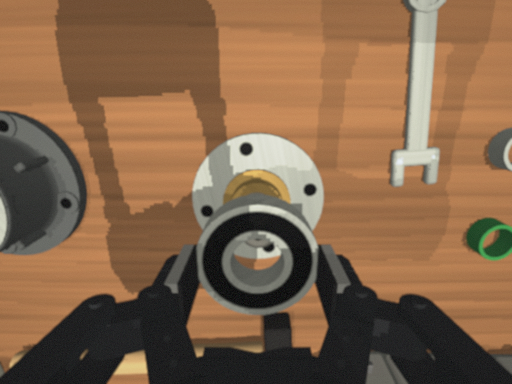

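The sleeve is seated on the flange at (257,187). The bearing is level at (258,257), with the shaft tip visible in its bore. Lowering.

```bash
python3 -m pendant '[{"dx":-0.002,"dy":0,"dz":0.012,"rx":0,"ry":0,"rz":0,"hand":0.0},{"dx":0,"dy":0,"dz":0.008,"rx":0,"ry":0,"rz":0,"hand":0.0},{"dx":0,"dy":0,"dz":0.005,"rx":0,"ry":0,"rz":0,"hand":0.0},{"dx":0,"dy":0,"dz":0.005,"rx":0,"ry":0,"rz":0,"hand":0.0},{"dx":0,"dy":0,"dz":0.005,"rx":0,"ry":0,"rz":0,"hand":0.0},{"dx":0,"dy":0,"dz":0.0,"rx":0,"ry":0,"rz":0,"hand":0.0},{"dx":0,"dy":0,"dz":0.0,"rx":0,"ry":0,"rz":0,"hand":0.0}]'
```

```text
clock: 16.4
position: [0.6355, 0.0994, 0.0687]
ee_rot: [-0.0, 0.0, 1.0, 0.0]
contact_force: [-0.4, 0.2, -2.5]
width: 0.059
gripper_force: 56.2
```

```bash
python3 -m pendant '[{"dx":0,"dy":0,"dz":0.008,"rx":0,"ry":0,"rz":0,"hand":0.0},{"dx":0,"dy":0,"dz":0.012,"rx":0,"ry":0,"rz":0,"hand":0.0},{"dx":0,"dy":0,"dz":0.009,"rx":0,"ry":0,"rz":0,"hand":0.0},{"dx":0,"dy":0,"dz":0.004,"rx":0,"ry":0,"rz":0,"hand":0.0},{"dx":0,"dy":0,"dz":0.002,"rx":0,"ry":0,"rz":0,"hand":0.0},{"dx":0,"dy":0,"dz":0.0,"rx":0,"ry":0,"rz":0,"hand":0.0},{"dx":0,"dy":0,"dz":0.0,"rx":0,"ry":0,"rz":0,"hand":0.0},{"dx":0,"dy":0,"dz":0.0,"rx":0,"ry":0,"rz":0,"hand":0.0}]'
python3 -m pendant '[{"dx":0,"dy":0,"dz":0.001,"rx":0,"ry":0,"rz":0,"hand":0.0},{"dx":0,"dy":0,"dz":0.001,"rx":0,"ry":0,"rz":0,"hand":0.0},{"dx":0,"dy":0,"dz":0.0,"rx":0,"ry":0,"rz":0,"hand":0.0},{"dx":0,"dy":0,"dz":0.0,"rx":0,"ry":0,"rz":0,"hand":0.0}]'
```

```text
clock: 17.07
position: [0.6362, 0.0994, 0.0347]
ee_rot: [0.0, 0.0, 1.0, 0.0]
contact_force: [0.7, -0.6, -3.2]
width: 0.0593
gripper_force: 56.2
clock: 17.4
position: [0.6357, 0.0994, 0.0324]
ee_rot: [0.0, 0.0, 1.0, 0.0]
contact_force: [-0.5, 0.3, -2.5]
width: 0.0588
gripper_force: 56.2
```

```bash
python3 -m pendant '[{"dx":0,"dy":0,"dz":0.001,"rx":0,"ry":0,"rz":0,"hand":0.0},{"dx":0,"dy":0,"dz":0,"rx":0,"ry":0,"rz":0,"hand":0.08},{"dx":0,"dy":0,"dz":0,"rx":0,"ry":0,"rz":0,"hand":0.08},{"dx":0,"dy":0,"dz":0,"rx":0,"ry":0,"rz":0,"hand":0.08},{"dx":0,"dy":0,"dz":-0.02,"rx":0,"ry":0,"rz":0,"hand":0.08},{"dx":0,"dy":0,"dz":-0.035,"rx":0,"ry":0,"rz":0,"hand":0.08},{"dx":0,"dy":0,"dz":-0.035,"rx":0,"ry":0,"rz":0,"hand":0.07},{"dx":0,"dy":0,"dz":-0.03,"rx":0,"ry":0,"rz":0,"hand":0.06},{"dx":0.0074,"dy":0.0345,"dz":0,"rx":0,"ry":0,"rz":0,"hand":0.06},{"dx":0.0074,"dy":0.0345,"dz":0,"rx":0,"ry":0,"rz":0,"hand":0.06},{"dx":0.0074,"dy":0.0345,"dz":0,"rx":0,"ry":0,"rz":0,"hand":0.06},{"dx":0.0074,"dy":0.0345,"dz":0,"rx":0,"ry":0,"rz":0,"hand":0.06}]'
python3 -m pendant '[{"dx":0.0074,"dy":0.0345,"dz":0,"rx":0,"ry":0,"rz":0,"hand":0.06},{"dx":0.0074,"dy":0.0345,"dz":0,"rx":0,"ry":0,"rz":0,"hand":0.06},{"dx":0,"dy":0,"dz":0,"rx":0,"ry":0,"rz":0,"hand":0.06},{"dx":0,"dy":0,"dz":0,"rx":0,"ry":0,"rz":0,"hand":0.06},{"dx":0,"dy":0,"dz":0,"rx":0,"ry":0,"rz":0,"hand":0.06},{"dx":0,"dy":0,"dz":0,"rx":0,"ry":0,"rz":0,"hand":0.06},{"dx":0,"dy":0,"dz":0,"rx":0,"ry":0,"rz":0,"hand":0.06}]'
python3 - <<'E'
from h import *
d=wmeas('grey',.018,guess=(.591,.3065),r=30); wmeas('bright',.018,guess=(.591,.3065),r=30,n=2);save(d,'pics/w9.png')
E
```

```text
clock: 18.4
position: [0.606, 0.2386, 0.1519]
ee_rot: [0.001, 0.001, 1.0, 0.0]
contact_force: [0.1, 0.3, 0.6]
width: 0.06
gripper_force: 0.0
clock: 18.98
position: [0.5919, 0.305, 0.1514]
ee_rot: [0.0, 0.001, 1.0, -0.0]
contact_force: [0.5, -0.8, -0.7]
width: 0.0599
gripper_force: 0.0
grey 0.018 pose [591.9 305.3 151.4]
  xyRres [5.9082e+02 3.0926e+02 1.7360e+01 3.7000e-01] spread [0.13 0.09]
  xyRres [5.9151e+02 3.0939e+02 1.3300e+01 3.2000e-01] spread [0.07 0.13]
bright 0.018 pose [591.7 305.7 151.4]
  xyRres [590.78 309.49  14.69   0.97] spread [0.   0.04]
```

View pics/w9.png

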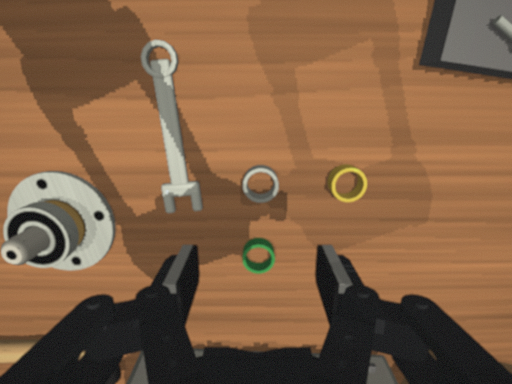

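The grey spacer is at (261,184), with green (258,255) and yellow (348,183) clear of the fingers; the large bearing is seated on the shaft at (50,235).

```bash
python3 -m pendant '[{"dx":0.001,"dy":0.0028,"dz":0.03,"rx":0,"ry":0,"rz":0,"hand":0.06},{"dx":0,"dy":0,"dz":0.035,"rx":0,"ry":0,"rz":0,"hand":0.06},{"dx":0,"dy":0,"dz":0.035,"rx":0,"ry":0,"rz":0,"hand":0.06},{"dx":0,"dy":0,"dz":0.025,"rx":0,"ry":0,"rz":0,"hand":0.06},{"dx":0,"dy":0,"dz":0.012,"rx":0,"ry":0,"rz":0,"hand":0.06},{"dx":0,"dy":0,"dz":0.0044,"rx":0,"ry":0,"rz":0,"hand":0.06},{"dx":0,"dy":0,"dz":0,"rx":0,"ry":0,"rz":0,"hand":0.06},{"dx":0,"dy":0,"dz":0,"rx":0,"ry":0,"rz":0,"hand":0.06}]'
python3 -m pendant '[{"dx":0,"dy":0,"dz":0,"rx":0,"ry":0,"rz":0,"hand":0.0},{"dx":0,"dy":0,"dz":0,"rx":0,"ry":0,"rz":0,"hand":0.0},{"dx":0,"dy":0,"dz":0,"rx":0,"ry":0,"rz":0,"hand":0.0},{"dx":0,"dy":0,"dz":0,"rx":0,"ry":0,"rz":0,"hand":0.0},{"dx":0,"dy":0,"dz":0,"rx":0,"ry":0,"rz":0,"hand":0.0}]' 30
```

```text
clock: 19.9
position: [0.5917, 0.3097, 0.0113]
ee_rot: [0.001, 0.0, 1.0, 0.001]
contact_force: [-0.1, -0.6, -0.0]
width: 0.0601
gripper_force: 0.0
clock: 20.32
position: [0.5917, 0.3097, 0.012]
ee_rot: [0.002, 0.0, 1.0, 0.001]
contact_force: [-0.6, -1.1, 5.5]
width: 0.0319
gripper_force: 29.6
```

```bash
python3 -m pendant '[{"dx":0,"dy":0,"dz":-0.02,"rx":0,"ry":0,"rz":0,"hand":0.0},{"dx":0,"dy":0,"dz":-0.04,"rx":0,"ry":0,"rz":0,"hand":0.0},{"dx":0,"dy":0,"dz":-0.04,"rx":0,"ry":0,"rz":0,"hand":0.0},{"dx":-0.0064,"dy":-0.03,"dz":0,"rx":0,"ry":0,"rz":0,"hand":0.0},{"dx":-0.0064,"dy":-0.03,"dz":0,"rx":0,"ry":0,"rz":0,"hand":0.0},{"dx":-0.0064,"dy":-0.03,"dz":0,"rx":0,"ry":0,"rz":0,"hand":0.0},{"dx":-0.0064,"dy":-0.03,"dz":0,"rx":0,"ry":0,"rz":0,"hand":0.0},{"dx":-0.0064,"dy":-0.03,"dz":0,"rx":0,"ry":0,"rz":0,"hand":0.0},{"dx":-0.0064,"dy":-0.03,"dz":0,"rx":0,"ry":0,"rz":0,"hand":0.0},{"dx":-0.0056,"dy":-0.03,"dz":0,"rx":0,"ry":0,"rz":0,"hand":0.0},{"dx":0,"dy":0,"dz":0,"rx":0,"ry":0,"rz":0,"hand":0.0},{"dx":0,"dy":0,"dz":0,"rx":0,"ry":0,"rz":0,"hand":0.0}]'
python3 -m pendant '[{"dx":0,"dy":0,"dz":0,"rx":0,"ry":0,"rz":0,"hand":0.0},{"dx":0,"dy":0,"dz":0,"rx":0,"ry":0,"rz":0,"hand":0.0},{"dx":0,"dy":0,"dz":0,"rx":0,"ry":0,"rz":0,"hand":0.0},{"dx":0,"dy":0,"dz":0,"rx":0,"ry":0,"rz":0,"hand":0.0}]'
```

```text
clock: 21.32
position: [0.6346, 0.0975, 0.1102]
ee_rot: [0.0, 0.002, 1.0, 0.0]
contact_force: [-0.8, 0.0, -0.6]
width: 0.0319
gripper_force: 30.1
clock: 21.65
position: [0.634, 0.1004, 0.1099]
ee_rot: [-0.0, -0.001, 1.0, 0.0]
contact_force: [-0.6, 0.3, -1.4]
width: 0.0319
gripper_force: 30.1
```

```bash
python3 -m pendant '[{"dx":-0.001,"dy":0,"dz":0.013,"rx":0,"ry":0,"rz":0,"hand":0.0},{"dx":0,"dy":0,"dz":0.008,"rx":0,"ry":0,"rz":0,"hand":0.0},{"dx":0,"dy":0,"dz":0.004,"rx":0,"ry":0,"rz":0,"hand":0.0},{"dx":0,"dy":0,"dz":0.005,"rx":0,"ry":0,"rz":0,"hand":0.0},{"dx":0,"dy":0,"dz":0.005,"rx":0,"ry":0,"rz":0,"hand":0.0},{"dx":0,"dy":0,"dz":0.0,"rx":0,"ry":0,"rz":0,"hand":0.0},{"dx":0,"dy":0,"dz":0.0,"rx":0,"ry":0,"rz":0,"hand":0.0}]'
```

```text
clock: 22.23
position: [0.6352, 0.0992, 0.0746]
ee_rot: [-0.0, 0.0, 1.0, 0.0]
contact_force: [0.2, -0.3, -0.2]
width: 0.0318
gripper_force: 30.1
```

Entered freely. Lower another 19 mm, then on until contact.

```bash
python3 -m pendant '[{"dx":0,"dy":0,"dz":0.008,"rx":0,"ry":0,"rz":0,"hand":0.0},{"dx":0,"dy":0,"dz":0.007,"rx":0,"ry":0,"rz":0,"hand":0.0},{"dx":0,"dy":0,"dz":0.003,"rx":0,"ry":0,"rz":0,"hand":0.0},{"dx":0,"dy":0,"dz":0.002,"rx":0,"ry":0,"rz":0,"hand":0.0},{"dx":0,"dy":0,"dz":0.0,"rx":0,"ry":0,"rz":0,"hand":0.0},{"dx":0,"dy":0,"dz":0.0,"rx":0,"ry":0,"rz":0,"hand":0.0},{"dx":0,"dy":0,"dz":0.0,"rx":0,"ry":0,"rz":0,"hand":0.0}]'
python3 -m pendant '[{"dx":0,"dy":0,"dz":0.001,"rx":0,"ry":0,"rz":0,"hand":0.0},{"dx":0,"dy":0,"dz":0.0,"rx":0,"ry":0,"rz":0,"hand":0.0},{"dx":0,"dy":0,"dz":0.0,"rx":0,"ry":0,"rz":0,"hand":0.0}]'
```

```text
clock: 22.82
position: [0.6351, 0.0991, 0.0551]
ee_rot: [-0.0, 0.0, 1.0, -0.0]
contact_force: [-1.2, 0.4, 1.9]
width: 0.0318
gripper_force: 30.4
clock: 23.07
position: [0.6352, 0.0991, 0.055]
ee_rot: [0.0, 0.0, 1.0, -0.0]
contact_force: [-3.7, 0.4, 7.5]
width: 0.0315
gripper_force: 30.8
```

```bash
python3 -m pendant '[{"dx":0,"dy":0,"dz":0,"rx":0,"ry":0,"rz":0,"hand":0.055},{"dx":0,"dy":0,"dz":0,"rx":0,"ry":0,"rz":0,"hand":0.055},{"dx":0,"dy":0,"dz":0,"rx":0,"ry":0,"rz":0,"hand":0.055},{"dx":0,"dy":0,"dz":-0.025,"rx":0,"ry":0,"rz":0,"hand":0.06},{"dx":0,"dy":0,"dz":-0.035,"rx":0,"ry":0,"rz":0,"hand":0.06},{"dx":0,"dy":0,"dz":-0.035,"rx":0,"ry":0,"rz":0,"hand":0.065},{"dx":0.0052,"dy":-0.0366,"dz":0,"rx":0,"ry":0,"rz":0,"hand":0.065},{"dx":0.0052,"dy":-0.0366,"dz":0,"rx":0,"ry":0,"rz":0,"hand":0.065},{"dx":0.0052,"dy":-0.0366,"dz":0,"rx":0,"ry":0,"rz":0,"hand":0.065},{"dx":0.0052,"dy":-0.0366,"dz":0,"rx":0,"ry":0,"rz":0,"hand":0.065},{"dx":0.0052,"dy":-0.0366,"dz":0,"rx":0,"ry":0,"rz":0,"hand":0.065},{"dx":0.0052,"dy":-0.0366,"dz":0,"rx":0,"ry":0,"rz":0,"hand":0.065}]'
python3 -m pendant '[{"dx":0.0052,"dy":-0.0366,"dz":0,"rx":0,"ry":0,"rz":0,"hand":0.065},{"dx":0.0052,"dy":-0.0366,"dz":0,"rx":0,"ry":0,"rz":0,"hand":0.065},{"dx":0.0052,"dy":-0.0366,"dz":0,"rx":0,"ry":0,"rz":0,"hand":0.065},{"dx":0.0052,"dy":-0.0366,"dz":0,"rx":0,"ry":0,"rz":0,"hand":0.065},{"dx":0.0052,"dy":-0.0366,"dz":0,"rx":0,"ry":0,"rz":0,"hand":0.065},{"dx":0,"dy":0,"dz":0,"rx":0,"ry":0,"rz":0,"hand":0.065},{"dx":0,"dy":0,"dz":0,"rx":0,"ry":0,"rz":0,"hand":0.065},{"dx":0,"dy":0,"dz":0,"rx":0,"ry":0,"rz":0,"hand":0.065},{"dx":0,"dy":0,"dz":0,"rx":0,"ry":0,"rz":0,"hand":0.065},{"dx":0,"dy":0,"dz":0,"rx":0,"ry":0,"rz":0,"hand":0.065},{"dx":0,"dy":0,"dz":0,"rx":0,"ry":0,"rz":0,"hand":0.065},{"dx":0,"dy":0,"dz":0,"rx":0,"ry":0,"rz":0,"hand":0.065}]'
python3 - <<'E'
from h import *
d=wmeas('dark',.014,guess=(.578,-.304),r=30); save(d,'pics/w10.png')
E
```

```text
clock: 24.07
position: [0.6037, -0.122, 0.1486]
ee_rot: [0.0, 0.0, 1.0, 0.0]
contact_force: [0.0, -0.4, -0.4]
width: 0.0651
gripper_force: 0.0
clock: 25.07
position: [0.5782, -0.3023, 0.149]
ee_rot: [0.0, -0.001, 1.0, 0.0]
contact_force: [-0.3, -0.5, -0.4]
width: 0.065
gripper_force: 0.0
dark 0.014 pose [ 578.1 -302.9  149. ]
  xyRres [ 5.7844e+02 -3.0465e+02  1.9870e+01  2.5000e-01] spread [0.1  0.11]
  xyRres [ 5.7771e+02 -3.0480e+02  1.7080e+01  2.3000e-01] spread [0.04 0.02]
```

View pics/w10.png

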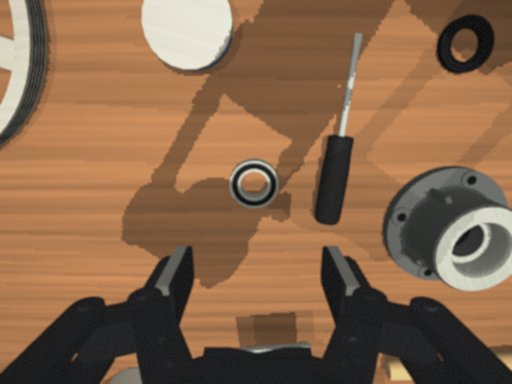

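Small bearing at (254,183), with the screwdriver well clear; its centre is (578.1, −304.7).

```bash
python3 -m pendant '[{"dx":0,"dy":-0.0025,"dz":0.03,"rx":0,"ry":0,"rz":0,"hand":0.06},{"dx":0,"dy":0,"dz":0.035,"rx":0,"ry":0,"rz":0,"hand":0.06},{"dx":0,"dy":0,"dz":0.035,"rx":0,"ry":0,"rz":0,"hand":0.06},{"dx":0,"dy":0,"dz":0.025,"rx":0,"ry":0,"rz":0,"hand":0.06},{"dx":0,"dy":0,"dz":0.012,"rx":0,"ry":0,"rz":0,"hand":0.06},{"dx":0,"dy":0,"dz":0.005,"rx":0,"ry":0,"rz":0,"hand":0.06},{"dx":0,"dy":0,"dz":0,"rx":0,"ry":0,"rz":0,"hand":0.06},{"dx":0,"dy":0,"dz":0,"rx":0,"ry":0,"rz":0,"hand":0.06}]'
python3 -m pendant '[{"dx":0,"dy":0,"dz":0,"rx":0,"ry":0,"rz":0,"hand":0.0},{"dx":0,"dy":0,"dz":0,"rx":0,"ry":0,"rz":0,"hand":0.0},{"dx":0,"dy":0,"dz":0,"rx":0,"ry":0,"rz":0,"hand":0.0},{"dx":0,"dy":0,"dz":0,"rx":0,"ry":0,"rz":0,"hand":0.0},{"dx":0,"dy":0,"dz":0,"rx":0,"ry":0,"rz":0,"hand":0.0}]' 40
```

```text
clock: 25.88
position: [0.579, -0.3066, 0.0082]
ee_rot: [0.001, 0.0, 1.0, -0.001]
contact_force: [0.5, 0.1, -0.2]
width: 0.0603
gripper_force: 0.0
clock: 26.3
position: [0.5793, -0.3067, 0.0095]
ee_rot: [0.002, 0.0, 1.0, -0.001]
contact_force: [-0.0, 0.8, 6.0]
width: 0.0433
gripper_force: 40.1
```

```bash
python3 -m pendant '[{"dx":0,"dy":0,"dz":-0.03,"rx":0,"ry":0,"rz":0,"hand":0.0},{"dx":0,"dy":0,"dz":-0.04,"rx":0,"ry":0,"rz":0,"hand":0.0},{"dx":0,"dy":0,"dz":-0.04,"rx":0,"ry":0,"rz":0,"hand":0.0},{"dx":0,"dy":0,"dz":0,"rx":0,"ry":0,"rz":0,"hand":0.0},{"dx":0,"dy":0,"dz":0,"rx":0,"ry":0,"rz":0,"hand":0.0}]'
cat > fit.py <<'E'
from h import *
def fit(d,z,R0,c,lo=30,hi=80):
    g=cv2.GaussianBlur(cv2.cvtColor(d['frame'],cv2.COLOR_RGB2GRAY),(3,3),0); E=cv2.Canny(g,lo,hi)
    v,u=np.nonzero(E); xy=toplane(d,np.c_[u,v],z)[:,:2]; c=np.array(c,float)
    for tol in (.005,.003,.002,.0015,.0015):
        A=xy[np.abs(np.linalg.norm(xy-c,axis=1)-R0)<tol]
        for _ in range(5):
            n=A-c; L=np.linalg.norm(n,axis=1); c=c+np.linalg.lstsq(n/L[:,None],L-R0,rcond=None)[0]
    print(z,R0,(c*1e3).round(1),len(A))
E
python3 - <<'E'
from fit import *
d=grab('top')
for z,R0,c in ((.062,.042,(.6166,-.105)),(.062,.0268,(.6166,-.105)),(.062,.0243,(.6166,-.105)),(.008,.055,(.632,.1005)),(.0,.062,(.616,-.107)),(.010,.062,(.616,-.107))): fit(d,z,R0,c)
d['frame']; im=d['frame'][140:200,270:340]; cv2.imwrite('pics/z10.png',cv2.resize(im,None,fx=8,fy=8,interpolation=cv2.INTER_CUBIC)[...,::-1])
E
```

```text
clock: 26.72
position: [0.5799, -0.3072, 0.121]
ee_rot: [0.003, 0.0, 1.0, -0.002]
contact_force: [0.3, -0.3, -2.1]
width: 0.0432
gripper_force: 40.9
0.062 0.042 [ 619.2 -106.9] 53
0.062 0.0268 [ 620.1 -107.3] 63
0.062 0.0243 [ 616.6 -103.8] 36
0.008 0.055 [633.4 100.5] 134
0.0 0.062 [ 619.4 -105.8] 90
0.01 0.062 [ 618.6 -104.9] 96
```

View pics/z10.png

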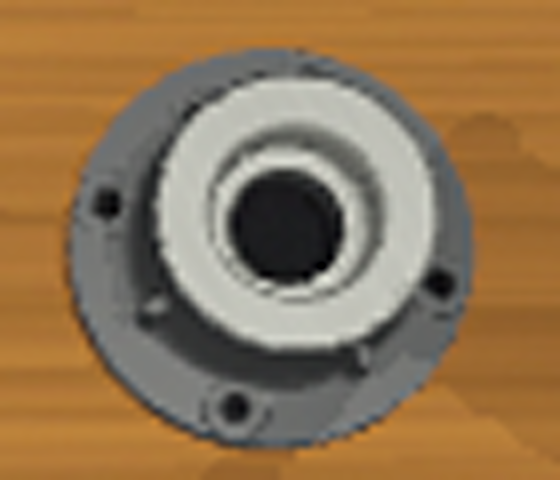

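Top face centre is at zoom (297,213), giving ≈(619.5,−107) with the top camera; combined estimate for the tool target is (621.7, −109.2).

```bash
python3 -m pendant '[{"dx":-0.006,"dy":0.028,"dz":0,"rx":0,"ry":0,"rz":0,"hand":0.0},{"dx":-0.006,"dy":0.028,"dz":0,"rx":0,"ry":0,"rz":0,"hand":0.0},{"dx":-0.006,"dy":0.028,"dz":0,"rx":0,"ry":0,"rz":0,"hand":0.0},{"dx":-0.006,"dy":0.028,"dz":0,"rx":0,"ry":0,"rz":0,"hand":0.0},{"dx":-0.006,"dy":0.028,"dz":0,"rx":0,"ry":0,"rz":0,"hand":0.0},{"dx":-0.006,"dy":0.028,"dz":0,"rx":0,"ry":0,"rz":0,"hand":0.0},{"dx":-0.006,"dy":0.0294,"dz":0,"rx":0,"ry":0,"rz":0,"hand":0.0},{"dx":0,"dy":0,"dz":0,"rx":0,"ry":0,"rz":0,"hand":0.0},{"dx":0,"dy":0,"dz":0,"rx":0,"ry":0,"rz":0,"hand":0.0},{"dx":0,"dy":0,"dz":0,"rx":0,"ry":0,"rz":0,"hand":0.0},{"dx":0,"dy":0,"dz":0,"rx":0,"ry":0,"rz":0,"hand":0.0},{"dx":0,"dy":0,"dz":0,"rx":0,"ry":0,"rz":0,"hand":0.0}]'
python3 -m pendant '[{"dx":0,"dy":0,"dz":0,"rx":0,"ry":0,"rz":0,"hand":0.0},{"dx":0,"dy":0,"dz":0,"rx":0,"ry":0,"rz":0,"hand":0.0},{"dx":0,"dy":0,"dz":0,"rx":0,"ry":0,"rz":0,"hand":0.0}]'
python3 - <<'E'
from h import *
d=grab('wrist'); save(d,'pics/w11.png')
E
```

```text
clock: 27.77
position: [0.6196, -0.1096, 0.1163]
ee_rot: [-0.001, 0.001, 1.0, 0.0]
contact_force: [0.3, 0.4, -1.8]
width: 0.0434
gripper_force: 41.0
clock: 28.02
position: [0.6199, -0.1091, 0.1169]
ee_rot: [-0.0, 0.001, 1.0, 0.0]
contact_force: [0.8, 0.4, -1.0]
width: 0.0437
gripper_force: 41.0
```

View pics/w11.png

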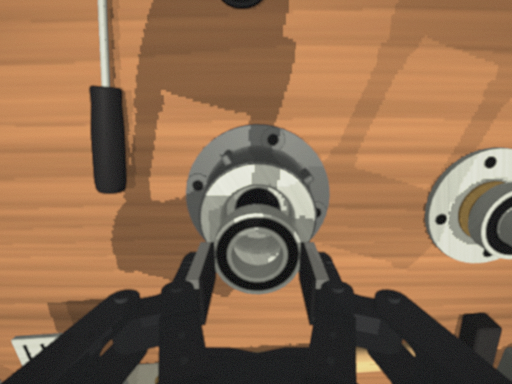

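The bearing (258,255) is centred sideways over the housing (258,200). I have now used up my picture views, so from here I go by numbers only.

```bash
python3 -m pendant '[{"dx":-0.0018,"dy":0,"dz":0.015,"rx":0,"ry":0,"rz":0,"hand":0.0},{"dx":0,"dy":0,"dz":0.015,"rx":0,"ry":0,"rz":0,"hand":0.0},{"dx":0,"dy":0,"dz":0.01,"rx":0,"ry":0,"rz":0,"hand":0.0},{"dx":0,"dy":0,"dz":0.004,"rx":0,"ry":0,"rz":0,"hand":0.0},{"dx":0,"dy":0,"dz":0.0,"rx":0,"ry":0,"rz":0,"hand":0.0},{"dx":0,"dy":0,"dz":0.0,"rx":0,"ry":0,"rz":0,"hand":0.0},{"dx":0,"dy":0,"dz":0.0,"rx":0,"ry":0,"rz":0,"hand":0.0},{"dx":0,"dy":0,"dz":0.0,"rx":0,"ry":0,"rz":0,"hand":0.0}]'
python3 -m pendant '[{"dx":0,"dy":0,"dz":0.002,"rx":0,"ry":0,"rz":0,"hand":0.0},{"dx":0,"dy":0,"dz":0.002,"rx":0,"ry":0,"rz":0,"hand":0.0},{"dx":0,"dy":0,"dz":0.0,"rx":0,"ry":0,"rz":0,"hand":0.0}]'
```

```text
clock: 28.73
position: [0.6225, -0.1087, 0.0738]
ee_rot: [0.001, 0.0, 1.0, -0.0]
contact_force: [0.5, 0.0, -0.8]
width: 0.0434
gripper_force: 41.0
clock: 28.98
position: [0.6216, -0.1084, 0.0687]
ee_rot: [-0.0, 0.0, 1.0, 0.0]
contact_force: [0.3, 0.3, -0.4]
width: 0.0436
gripper_force: 41.0
```

```bash
python3 -m pendant '[{"dx":0,"dy":0,"dz":0.0015,"rx":0,"ry":0,"rz":0,"hand":0.0},{"dx":0,"dy":0,"dz":0.0015,"rx":0,"ry":0,"rz":0,"hand":0.0},{"dx":0,"dy":0,"dz":0,"rx":0,"ry":0,"rz":0,"hand":0.0}]'
python3 -m pendant '[{"dx":0,"dy":0,"dz":0.0015,"rx":0,"ry":0,"rz":0,"hand":0.0},{"dx":0,"dy":0,"dz":0.0005,"rx":0,"ry":0,"rz":0,"hand":0.0},{"dx":0,"dy":0,"dz":0,"rx":0,"ry":0,"rz":0,"hand":0.0}]'
```

```text
clock: 29.23
position: [0.6228, -0.1087, 0.0662]
ee_rot: [0.001, 0.0, 1.0, -0.0]
contact_force: [1.3, -0.2, 1.5]
width: 0.0439
gripper_force: 41.2
clock: 29.48
position: [0.6232, -0.1088, 0.0643]
ee_rot: [0.002, 0.0, 1.0, -0.0]
contact_force: [3.9, 0.1, 0.5]
width: 0.0434
gripper_force: 41.1
```

```bash
python3 -m pendant '[{"dx":-0.0012,"dy":0,"dz":0.001,"rx":0,"ry":0,"rz":0,"hand":0.0},{"dx":0,"dy":0,"dz":0.0005,"rx":0,"ry":0,"rz":0,"hand":0.0},{"dx":0,"dy":0,"dz":0,"rx":0,"ry":0,"rz":0,"hand":0.0},{"dx":0,"dy":0,"dz":0,"rx":0,"ry":0,"rz":0,"hand":0.0}]'
```

```text
clock: 29.82
position: [0.6234, -0.1087, 0.0623]
ee_rot: [0.0, 0.0, 1.0, -0.0]
contact_force: [3.8, -0.2, -0.6]
width: 0.0438
gripper_force: 41.0
```

```bash
python3 -m pendant '[{"dx":-0.0012,"dy":0,"dz":0,"rx":0,"ry":0,"rz":0,"hand":0.0},{"dx":0,"dy":0,"dz":0,"rx":0,"ry":0,"rz":0,"hand":0.0},{"dx":0,"dy":0,"dz":0,"rx":0,"ry":0,"rz":0,"hand":0.0}]'
python3 -m pendant '[{"dx":0,"dy":0,"dz":0,"rx":0,"ry":0,"rz":0,"hand":0.055},{"dx":0,"dy":0,"dz":0,"rx":0,"ry":0,"rz":0,"hand":0.055},{"dx":0,"dy":0,"dz":0,"rx":0,"ry":0,"rz":0,"hand":0.055},{"dx":0,"dy":0,"dz":-0.02,"rx":0,"ry":0,"rz":0,"hand":0.055},{"dx":0,"dy":0,"dz":-0.03,"rx":0,"ry":0,"rz":0,"hand":0.01},{"dx":0,"dy":0,"dz":-0.03,"rx":0,"ry":0,"rz":0,"hand":0.01},{"dx":0,"dy":0,"dz":0,"rx":0,"ry":0,"rz":0,"hand":0.01},{"dx":0,"dy":0,"dz":0,"rx":0,"ry":0,"rz":0,"hand":0.01},{"dx":0,"dy":0,"dz":0,"rx":0,"ry":0,"rz":0,"hand":0.01},{"dx":0,"dy":0,"dz":0,"rx":0,"ry":0,"rz":0,"hand":0.01}]'
python3 - <<'E'
from fit import *
import io
d=wmeas('dark',.062,guess=(.623,-.109),r=40); save(d,'pics/w12.png')
for z in (.062,.064,.068): fit(d,z,.0198,(.623,-.109))
fit(d,.062,.042,(.621,-.1087)); fit(d,.062,.0268,(.621,-.1087))
E
```

```text
clock: 30.07
position: [0.6236, -0.1085, 0.0621]
ee_rot: [-0.001, 0.0, 1.0, 0.0]
contact_force: [1.0, -2.1, -0.3]
width: 0.0434
gripper_force: 41.0
clock: 30.9
position: [0.6229, -0.1081, 0.1409]
ee_rot: [-0.002, 0.0, 1.0, 0.001]
contact_force: [-1.2, -0.3, 0.3]
width: 0.01
gripper_force: 0.0
dark 0.062 pose [ 623.3 -108.3  140.9]
  xyRres [ 6.2265e+02 -1.0767e+02  2.0260e+01  2.1000e-01] spread [0.03 0.07]
  xyRres [ 6.2237e+02 -1.0753e+02  1.6860e+01  1.9000e-01] spread [0.03 0.  ]
  xyRres [ 619.9  -107.62   10.09    0.63] spread [0.08 0.11]
0.062 0.0198 [ 621.3 -108.5] 161
0.064 0.0198 [ 620.9 -108.4] 186
0.068 0.0198 [ 620.  -108.6] 134
0.062 0.042 [ 622.7 -107.2] 255
0.062 0.0268 [ 622.5 -108.5] 207
```

Shield circle fits R 20.3/16.9 at z = 62 mm with 0.2 mm residual, so the bearing sits level in the bore, top flush and concentric. Pressing now with fingers nearly closed.

```bash
python3 -m pendant '[{"dx":0,"dy":0,"dz":0.03,"rx":0,"ry":0,"rz":0,"hand":0.01},{"dx":0,"dy":0,"dz":0.03,"rx":0,"ry":0,"rz":0,"hand":0.01},{"dx":0,"dy":0,"dz":0.01,"rx":0,"ry":0,"rz":0,"hand":0.01},{"dx":0,"dy":0,"dz":0.003,"rx":0,"ry":0,"rz":0,"hand":0.01},{"dx":0,"dy":0,"dz":0,"rx":0,"ry":0,"rz":0,"hand":0.01},{"dx":0,"dy":0,"dz":0,"rx":0,"ry":0,"rz":0,"hand":0.01},{"dx":0,"dy":0,"dz":0,"rx":0,"ry":0,"rz":0,"hand":0.01},{"dx":0,"dy":0,"dz":0,"rx":0,"ry":0,"rz":0,"hand":0.01}]'
python3 -m pendant '[{"dx":0,"dy":0,"dz":0.002,"rx":0,"ry":0,"rz":0,"hand":0.01},{"dx":0,"dy":0,"dz":0.002,"rx":0,"ry":0,"rz":0,"hand":0.01},{"dx":0,"dy":0,"dz":0.001,"rx":0,"ry":0,"rz":0,"hand":0.01},{"dx":0,"dy":0,"dz":0,"rx":0,"ry":0,"rz":0,"hand":0.01},{"dx":0,"dy":0,"dz":0,"rx":0,"ry":0,"rz":0,"hand":0.01}]'
```

```text
clock: 31.72
position: [0.6253, -0.1088, 0.071]
ee_rot: [0.001, 0.0, 1.0, -0.0]
contact_force: [-0.3, -0.2, -0.4]
width: 0.0099
gripper_force: 0.0
clock: 32.13
position: [0.6241, -0.1085, 0.0643]
ee_rot: [-0.0, 0.0, 1.0, 0.0]
contact_force: [0.5, 0.8, 0.0]
width: 0.0099
gripper_force: 0.0
```

```bash
for i in 1 2; do python3 -m pendant '[{"dx":0.0003,"dy":0,"dz":0.001,"rx":0,"ry":0,"rz":0,"hand":0.01},{"dx":0,"dy":0,"dz":0.001,"rx":0,"ry":0,"rz":0,"hand":0.01},{"dx":0,"dy":0,"dz":0.001,"rx":0,"ry":0,"rz":0,"hand":0.01},{"dx":0,"dy":0,"dz":0,"rx":0,"ry":0,"rz":0,"hand":0.01}]'|egrep 'pos|cont|rot'; done
```

```text
position: [0.6241, -0.1085, 0.0619]
ee_rot: [0.0, 0.0, 1.0, -0.0]
contact_force: [-0.7, -0.5, 3.3]
position: [0.6241, -0.1086, 0.0593]
ee_rot: [0.001, 0.0, 1.0, -0.0]
contact_force: [-0.6, -0.5, 5.6]
```

```bash
for i in 1 2; do python3 -m pendant '[{"dx":0,"dy":0,"dz":0.001,"rx":0,"ry":0,"rz":0,"hand":0.01},{"dx":0,"dy":0,"dz":0.001,"rx":0,"ry":0,"rz":0,"hand":0.01},{"dx":0,"dy":0,"dz":0,"rx":0,"ry":0,"rz":0,"hand":0.01}]'|egrep 'pos|cont'; done
```

```text
position: [0.6241, -0.1086, 0.0574]
contact_force: [-1.1, 0.9, 6.1]
position: [0.6241, -0.1086, 0.0554]
contact_force: [-0.4, 0.8, 5.7]
```

```bash
for i in 1 2; do python3 -m pendant '[{"dx":0,"dy":0,"dz":0.0005,"rx":0,"ry":0,"rz":0,"hand":0.01},{"dx":0,"dy":0,"dz":0.0005,"rx":0,"ry":0,"rz":0,"hand":0.01},{"dx":0,"dy":0,"dz":0,"rx":0,"ry":0,"rz":0,"hand":0.01}]'|egrep 'pos|cont'; done
```

```text
position: [0.6241, -0.1085, 0.0544]
contact_force: [-1.0, 0.1, 5.6]
position: [0.6241, -0.1086, 0.0538]
contact_force: [-3.2, 0.4, 7.7]
```

```bash
for i in 1 2; do python3 -m pendant '[{"dx":0,"dy":0,"dz":0.0005,"rx":0,"ry":0,"rz":0,"hand":0.01},{"dx":0,"dy":0,"dz":0.0005,"rx":0,"ry":0,"rz":0,"hand":0.01},{"dx":0,"dy":0,"dz":0,"rx":0,"ry":0,"rz":0,"hand":0.01}]'|egrep 'pos|cont'; done
```

```text
position: [0.6242, -0.1086, 0.0536]
contact_force: [-3.1, 0.3, 11.7]
position: [0.6243, -0.1086, 0.0535]
contact_force: [-4.6, 1.6, 16.7]
```

The force rises at the shoulder (17 N at z 53.5 mm), so the bearing is home. Off to the seal.

```bash
python3 -m pendant '[{"dx":0,"dy":0,"dz":-0.02,"rx":0,"ry":0,"rz":0,"hand":0.01},{"dx":0,"dy":0,"dz":-0.04,"rx":0,"ry":0,"rz":0,"hand":0.01},{"dx":0,"dy":0,"dz":-0.04,"rx":0,"ry":0,"rz":0,"hand":0.01},{"dx":0,"dy":0,"dz":0,"rx":0,"ry":0,"rz":0,"hand":0.01},{"dx":0,"dy":0,"dz":0,"rx":0,"ry":0,"rz":0,"hand":0.01},{"dx":0,"dy":0,"dz":0,"rx":0,"ry":0,"rz":0,"hand":0.01},{"dx":0,"dy":0,"dz":0,"rx":0,"ry":0,"rz":0,"hand":0.01}]'
python3 - <<'E'
from fit import *
d=wmeas('dark',.054,guess=(.6225,-.1085),r=40)
E
python3 -m pendant '[{"dx":0.0285,"dy":-0.0018,"dz":0,"rx":0,"ry":0,"rz":0,"hand":0.06},{"dx":0.0285,"dy":-0.0018,"dz":0,"rx":0,"ry":0,"rz":0,"hand":0.06},{"dx":0.0285,"dy":-0.0018,"dz":0,"rx":0,"ry":0,"rz":0,"hand":0.06},{"dx":0.0285,"dy":-0.0018,"dz":0,"rx":0,"ry":0,"rz":0,"hand":0.06},{"dx":0.0285,"dy":-0.0018,"dz":0,"rx":0,"ry":0,"rz":0,"hand":0.06},{"dx":0.0285,"dy":-0.0018,"dz":0,"rx":0,"ry":0,"rz":0,"hand":0.06},{"dx":0,"dy":0,"dz":0,"rx":0,"ry":0,"rz":0,"hand":0.06},{"dx":0,"dy":0,"dz":0,"rx":0,"ry":0,"rz":0,"hand":0.06},{"dx":0,"dy":0,"dz":0,"rx":0,"ry":0,"rz":0,"hand":0.06},{"dx":0,"dy":0,"dz":0,"rx":0,"ry":0,"rz":0,"hand":0.06},{"dx":0,"dy":0,"dz":0,"rx":0,"ry":0,"rz":0,"hand":0.06},{"dx":0,"dy":0,"dz":0,"rx":0,"ry":0,"rz":0,"hand":0.06}]'
python3 - <<'E'
from h import *
d=wmeas('dark',.008,guess=(.4535,-.1195),r=35)
E
```

```text
clock: 34.88
position: [0.6224, -0.1082, 0.1487]
ee_rot: [-0.002, 0.0, 1.0, 0.0]
contact_force: [0.1, 0.9, 0.2]
width: 0.0103
gripper_force: 0.0
dark 0.054 pose [ 622.7 -108.3  148.7]
  xyRres [ 6.2273e+02 -1.0765e+02  2.0140e+01  2.4000e-01] spread [0.08 0.05]
  xyRres [ 6.2237e+02 -1.0740e+02  1.6900e+01  2.2000e-01] spread [0.07 0.08]
  xyRres [ 620.4  -107.72   10.29    0.64] spread [0.06 0.16]
clock: 36.03
position: [0.4535, -0.1193, 0.1502]
ee_rot: [0.0, -0.0, 1.0, 0.0]
contact_force: [0.5, -0.3, -0.1]
width: 0.06
gripper_force: 0.0
dark 0.008 pose [ 453.  -119.2  150.2]
  xyRres [ 4.5260e+02 -1.1934e+02  2.2390e+01  4.4000e-01] spread [0.17 0.08]
  xyRres [ 4.5141e+02 -1.1938e+02  1.4160e+01  4.0000e-01] spread [0.06 0.1 ]
```

```bash
python3 -m pendant '[{"dx":0.0005,"dy":-0.0009,"dz":0.03,"rx":0,"ry":0,"rz":0,"hand":0.06},{"dx":0,"dy":0,"dz":0.035,"rx":0,"ry":0,"rz":0,"hand":0.06},{"dx":0,"dy":0,"dz":0.035,"rx":0,"ry":0,"rz":0,"hand":0.06},{"dx":0,"dy":0,"dz":0.025,"rx":0,"ry":0,"rz":0,"hand":0.06},{"dx":0,"dy":0,"dz":0.012,"rx":0,"ry":0,"rz":0,"hand":0.06},{"dx":0,"dy":0,"dz":0.007,"rx":0,"ry":0,"rz":0,"hand":0.06},{"dx":0,"dy":0,"dz":0.0025,"rx":0,"ry":0,"rz":0,"hand":0.06},{"dx":0,"dy":0,"dz":0,"rx":0,"ry":0,"rz":0,"hand":0.06},{"dx":0,"dy":0,"dz":0,"rx":0,"ry":0,"rz":0,"hand":0.06},{"dx":0,"dy":0,"dz":0,"rx":0,"ry":0,"rz":0,"hand":0.06}]'
```

```text
clock: 37.02
position: [0.4531, -0.1205, 0.0049]
ee_rot: [0.001, 0.0, 1.0, -0.0]
contact_force: [-0.1, -0.0, 0.4]
width: 0.0599
gripper_force: 0.0
```

```bash
python3 -m pendant '[{"dx":0,"dy":0,"dz":0,"rx":0,"ry":0,"rz":0,"hand":0.0},{"dx":0,"dy":0,"dz":0,"rx":0,"ry":0,"rz":0,"hand":0.0},{"dx":0,"dy":0,"dz":0,"rx":0,"ry":0,"rz":0,"hand":0.0},{"dx":0,"dy":0,"dz":0,"rx":0,"ry":0,"rz":0,"hand":0.0},{"dx":0,"dy":0,"dz":0,"rx":0,"ry":0,"rz":0,"hand":0.0}]' 25
```

```text
clock: 37.43
position: [0.4529, -0.1204, 0.0052]
ee_rot: [0.001, 0.0, 1.0, -0.0]
contact_force: [-1.3, 0.7, 6.4]
width: 0.0432
gripper_force: 24.4
```

```bash
python3 -m pendant '[{"dx":0,"dy":0,"dz":-0.02,"rx":0,"ry":0,"rz":0,"hand":0.0},{"dx":0,"dy":0,"dz":-0.04,"rx":0,"ry":0,"rz":0,"hand":0.0},{"dx":0,"dy":0,"dz":-0.04,"rx":0,"ry":0,"rz":0,"hand":0.0},{"dx":-0.027,"dy":0.0019,"dz":0,"rx":0,"ry":0,"rz":0,"hand":0.0},{"dx":-0.027,"dy":0.0019,"dz":0,"rx":0,"ry":0,"rz":0,"hand":0.0},{"dx":-0.027,"dy":0.0019,"dz":0,"rx":0,"ry":0,"rz":0,"hand":0.0},{"dx":-0.027,"dy":0.0019,"dz":0,"rx":0,"ry":0,"rz":0,"hand":0.0},{"dx":-0.027,"dy":0.0019,"dz":0,"rx":0,"ry":0,"rz":0,"hand":0.0},{"dx":-0.027,"dy":0.0019,"dz":0,"rx":0,"ry":0,"rz":0,"hand":0.0},{"dx":-0.0084,"dy":0.0005,"dz":0,"rx":0,"ry":0,"rz":0,"hand":0.0},{"dx":0,"dy":0,"dz":0,"rx":0,"ry":0,"rz":0,"hand":0.0},{"dx":0,"dy":0,"dz":0,"rx":0,"ry":0,"rz":0,"hand":0.0}]'
python3 -m pendant '[{"dx":0,"dy":0,"dz":0,"rx":0,"ry":0,"rz":0,"hand":0.0},{"dx":0,"dy":0,"dz":0,"rx":0,"ry":0,"rz":0,"hand":0.0},{"dx":0,"dy":0,"dz":0,"rx":0,"ry":0,"rz":0,"hand":0.0},{"dx":0,"dy":0,"dz":0,"rx":0,"ry":0,"rz":0,"hand":0.0}]'
```

```text
clock: 38.43
position: [0.6215, -0.1081, 0.1037]
ee_rot: [-0.001, 0.0, 1.0, 0.0]
contact_force: [-1.0, -0.1, -0.2]
width: -0.0
gripper_force: 0.0
clock: 38.77
position: [0.6217, -0.1084, 0.1042]
ee_rot: [-0.0, 0.0, 1.0, 0.0]
contact_force: [0.3, -0.4, 0.3]
width: 0.0
gripper_force: 0.0
```

The seal slipped out of the shallow grip, so I'll find it again.

```bash
python3 - <<'E'
from h import *
d=grab('top'); f=d['frame']; h=cv2.cvtColor(f,cv2.COLOR_RGB2HSV)
m=(h[...,2]<60).astype(np.uint8)
cs,_=cv2.findContours(m,cv2.RETR_EXTERNAL,cv2.CHAIN_APPROX_NONE)
for c in cs:
    a=cv2.contourArea(c)
    if 80<a<700:
        e=cv2.fitEllipse(c); print(np.round(e[0],1),np.round(e[1],1),toplane(d,[e[0]],.008)[0].round(4))
E
```

```text
[ 62.6 260.6] [ 5.6 97.9] [0.4041 0.4649 0.008 ]
[526.5 252.3] [111.6 130.3] [ 0.4228 -0.6391  0.008 ]
[354.1 186.7] [10.6 32.6] [ 0.5813 -0.2317  0.008 ]
[324.2 161.4] [22.1 36.9] [ 0.6444 -0.16    0.008 ]
[217.7 162.7] [21.1 21.4] [0.6406 0.1022 0.008 ]
[210.7 102.2] [10.6 44. ] [0.7955 0.1215 0.008 ]
[403.2  71.3] [11.5 66.5] [ 0.8792 -0.3676  0.008 ]
```

```bash
python3 -m pendant '[{"dx":0.0283,"dy":-0.002,"dz":-0.0075,"rx":0,"ry":0,"rz":0,"hand":0.06},{"dx":0.0283,"dy":-0.002,"dz":-0.0075,"rx":0,"ry":0,"rz":0,"hand":0.06},{"dx":0.0283,"dy":-0.002,"dz":-0.0075,"rx":0,"ry":0,"rz":0,"hand":0.06},{"dx":0.0283,"dy":-0.002,"dz":-0.0075,"rx":0,"ry":0,"rz":0,"hand":0.06},{"dx":0.0283,"dy":-0.002,"dz":-0.0075,"rx":0,"ry":0,"rz":0,"hand":0.06},{"dx":0.0283,"dy":-0.002,"dz":-0.0075,"rx":0,"ry":0,"rz":0,"hand":0.06},{"dx":0,"dy":0,"dz":0,"rx":0,"ry":0,"rz":0,"hand":0.06},{"dx":0,"dy":0,"dz":0,"rx":0,"ry":0,"rz":0,"hand":0.06},{"dx":0,"dy":0,"dz":0,"rx":0,"ry":0,"rz":0,"hand":0.06},{"dx":0,"dy":0,"dz":0,"rx":0,"ry":0,"rz":0,"hand":0.06},{"dx":0,"dy":0,"dz":0,"rx":0,"ry":0,"rz":0,"hand":0.06},{"dx":0,"dy":0,"dz":0,"rx":0,"ry":0,"rz":0,"hand":0.06}]'
python3 - <<'E'
from h import *
d=wmeas('dark',.008,guess=(.4523,-.1194),r=35); save(d,'pics/w13.png')
h=cv2.cvtColor(d['frame'],cv2.COLOR_RGB2HSV); m=(h[...,2]<60).astype(np.uint8)
cs,_=cv2.findContours(m,cv2.RETR_EXTERNAL,cv2.CHAIN_APPROX_NONE)
for c in cs:
    if 80<cv2.contourArea(c)<5000: e=cv2.fitEllipse(c); print(np.round(e[0]),np.round(e[1]),toplane(d,[e[0]],.008)[0].round(4))
E
```

```text
clock: 39.82
position: [0.4534, -0.1202, 0.1485]
ee_rot: [-0.0, 0.0, 1.0, 0.0]
contact_force: [-0.0, -0.1, 0.5]
width: 0.0604
gripper_force: 0.0
dark 0.008 pose [ 453.  -120.1  148.5]
  xyRres [ 447.67 -135.07   22.18    1.04] spread [0.08 0.1 ]
  xyRres [ 4.4628e+02 -1.3573e+02  1.4190e+01  3.0000e-01] spread [0.04 0.06]
[267. 340.] [121. 123.] [ 0.6427 -0.1083  0.008 ]
[240. 177.] [45. 46.] [ 0.4462 -0.1364  0.008 ]
```

The seal lies flat about 17 mm away at (446,−136). I'll recentre and grip it deeper.

```bash
python3 -m pendant '[{"dx":0.006,"dy":-0.0168,"dz":0,"rx":0,"ry":0,"rz":0,"hand":0.06},{"dx":0,"dy":0,"dz":0,"rx":0,"ry":0,"rz":0,"hand":0.06},{"dx":0,"dy":0,"dz":0,"rx":0,"ry":0,"rz":0,"hand":0.06},{"dx":0,"dy":0,"dz":0,"rx":0,"ry":0,"rz":0,"hand":0.06},{"dx":0,"dy":0,"dz":0,"rx":0,"ry":0,"rz":0,"hand":0.06}]'
python3 - <<'E'
from h import *
d=wmeas('dark',.008,guess=(.4465,-.136),r=35)
E
python3 -m pendant '[{"dx":0,"dy":0,"dz":0.03,"rx":0,"ry":0,"rz":0,"hand":0.06},{"dx":0,"dy":0,"dz":0.035,"rx":0,"ry":0,"rz":0,"hand":0.06},{"dx":0,"dy":0,"dz":0.035,"rx":0,"ry":0,"rz":0,"hand":0.06},{"dx":0,"dy":0,"dz":0.025,"rx":0,"ry":0,"rz":0,"hand":0.06},{"dx":0,"dy":0,"dz":0.012,"rx":0,"ry":0,"rz":0,"hand":0.06},{"dx":0,"dy":0,"dz":0.006,"rx":0,"ry":0,"rz":0,"hand":0.06},{"dx":0,"dy":0,"dz":0.002,"rx":0,"ry":0,"rz":0,"hand":0.06},{"dx":0,"dy":0,"dz":0,"rx":0,"ry":0,"rz":0,"hand":0.06},{"dx":0,"dy":0,"dz":0,"rx":0,"ry":0,"rz":0,"hand":0.06},{"dx":0,"dy":0,"dz":0,"rx":0,"ry":0,"rz":0,"hand":0.06}]'
```

```text
clock: 40.38
position: [0.4468, -0.1366, 0.1488]
ee_rot: [0.0, 0.0, 1.0, 0.0]
contact_force: [0.3, 0.0, -0.4]
width: 0.0599
gripper_force: 0.0
dark 0.008 pose [ 446.8 -136.7  148.9]
  xyRres [ 4.4759e+02 -1.3577e+02  2.2450e+01  4.0000e-01] spread [0.06 0.01]
  xyRres [ 4.4632e+02 -1.3592e+02  1.4090e+01  3.2000e-01] spread [0.05 0.09]
clock: 41.37
position: [0.4477, -0.1374, 0.005]
ee_rot: [0.001, 0.0, 1.0, -0.001]
contact_force: [0.4, 0.9, 0.6]
width: 0.0601
gripper_force: 0.0
```

Centre (447, −135.9). Go down 3 mm further and grip.

```bash
python3 -m pendant '[{"dx":0,"dy":0,"dz":0.003,"rx":0,"ry":0,"rz":0,"hand":0.055},{"dx":0,"dy":0,"dz":0,"rx":0,"ry":0,"rz":0,"hand":0.055},{"dx":0,"dy":0,"dz":0,"rx":0,"ry":0,"rz":0,"hand":0.05},{"dx":0,"dy":0,"dz":0,"rx":0,"ry":0,"rz":0,"hand":0.05}]' 25
python3 -m pendant '[{"dx":0,"dy":0,"dz":0,"rx":0,"ry":0,"rz":0,"hand":0.0},{"dx":0,"dy":0,"dz":0,"rx":0,"ry":0,"rz":0,"hand":0.0},{"dx":0,"dy":0,"dz":0,"rx":0,"ry":0,"rz":0,"hand":0.0},{"dx":0,"dy":0,"dz":0,"rx":0,"ry":0,"rz":0,"hand":0.0}]' 25
python3 -m pendant '[{"dx":0,"dy":0,"dz":-0.005,"rx":0,"ry":0,"rz":0,"hand":0.0},{"dx":0,"dy":0,"dz":-0.01,"rx":0,"ry":0,"rz":0,"hand":0.0},{"dx":0,"dy":0,"dz":0,"rx":0,"ry":0,"rz":0,"hand":0.0},{"dx":0,"dy":0,"dz":0,"rx":0,"ry":0,"rz":0,"hand":0.0},{"dx":0,"dy":0,"dz":0,"rx":0,"ry":0,"rz":0,"hand":0.0}]'
```

```text
clock: 41.7
position: [0.4468, -0.137, 0.0011]
ee_rot: [0.0, 0.0, 1.0, -0.0]
contact_force: [0.3, 0.1, 0.6]
width: 0.0502
gripper_force: 0.0
clock: 42.03
position: [0.4468, -0.137, 0.0013]
ee_rot: [0.0, 0.0, 1.0, -0.0]
contact_force: [-1.9, 0.4, 5.8]
width: 0.0449
gripper_force: 25.1
clock: 42.45
position: [0.4466, -0.1369, 0.0157]
ee_rot: [-0.0, 0.0, 1.0, 0.0]
contact_force: [0.4, -0.1, -0.9]
width: 0.045
gripper_force: 25.7
```

```bash
python3 -m pendant '[{"dx":0,"dy":0,"dz":-0.025,"rx":0,"ry":0,"rz":0,"hand":0.0},{"dx":0,"dy":0,"dz":-0.035,"rx":0,"ry":0,"rz":0,"hand":0.0},{"dx":0,"dy":0,"dz":-0.025,"rx":0,"ry":0,"rz":0,"hand":0.0},{"dx":-0.025,"dy":0.004,"dz":0,"rx":0,"ry":0,"rz":0,"hand":0.0},{"dx":-0.025,"dy":0.004,"dz":0,"rx":0,"ry":0,"rz":0,"hand":0.0},{"dx":-0.025,"dy":0.004,"dz":0,"rx":0,"ry":0,"rz":0,"hand":0.0},{"dx":-0.025,"dy":0.004,"dz":0,"rx":0,"ry":0,"rz":0,"hand":0.0},{"dx":-0.025,"dy":0.004,"dz":0,"rx":0,"ry":0,"rz":0,"hand":0.0},{"dx":-0.025,"dy":0.004,"dz":0,"rx":0,"ry":0,"rz":0,"hand":0.0},{"dx":-0.02,"dy":0.003,"dz":0,"rx":0,"ry":0,"rz":0,"hand":0.0},{"dx":-0.006,"dy":0.0014,"dz":0,"rx":0,"ry":0,"rz":0,"hand":0.0},{"dx":0,"dy":0,"dz":0,"rx":0,"ry":0,"rz":0,"hand":0.0}]'
python3 -m pendant '[{"dx":0,"dy":0,"dz":0,"rx":0,"ry":0,"rz":0,"hand":0.0},{"dx":0,"dy":0,"dz":0.01,"rx":0,"ry":0,"rz":0,"hand":0.0},{"dx":0,"dy":0,"dz":0.01,"rx":0,"ry":0,"rz":0,"hand":0.0},{"dx":0,"dy":0,"dz":0.008,"rx":0,"ry":0,"rz":0,"hand":0.0},{"dx":0,"dy":0,"dz":0.003,"rx":0,"ry":0,"rz":0,"hand":0.0},{"dx":0,"dy":0,"dz":0,"rx":0,"ry":0,"rz":0,"hand":0.0},{"dx":0,"dy":0,"dz":0,"rx":0,"ry":0,"rz":0,"hand":0.0},{"dx":0,"dy":0,"dz":0,"rx":0,"ry":0,"rz":0,"hand":0.0},{"dx":0,"dy":0,"dz":0,"rx":0,"ry":0,"rz":0,"hand":0.0}]'
```

```text
clock: 43.45
position: [0.6235, -0.1083, 0.0998]
ee_rot: [-0.0, -0.0, 1.0, 0.0]
contact_force: [-0.4, 0.4, -0.0]
width: 0.0448
gripper_force: 26.0
clock: 44.2
position: [0.6231, -0.1088, 0.0704]
ee_rot: [0.001, 0.0, 1.0, -0.0]
contact_force: [-0.1, -0.5, -0.6]
width: 0.0452
gripper_force: 26.0
```

```bash
python3 -m pendant '[{"dx":0,"dy":0,"dz":0.003,"rx":0,"ry":0,"rz":0,"hand":0.0},{"dx":0,"dy":0,"dz":0.003,"rx":0,"ry":0,"rz":0,"hand":0.0},{"dx":0,"dy":0,"dz":0,"rx":0,"ry":0,"rz":0,"hand":0.0},{"dx":0,"dy":0,"dz":0,"rx":0,"ry":0,"rz":0,"hand":0.0}]'
for i in 1 2 3; do python3 -m pendant '[{"dx":0,"dy":0,"dz":0.001,"rx":0,"ry":0,"rz":0,"hand":0.0},{"dx":0,"dy":0,"dz":0,"rx":0,"ry":0,"rz":0,"hand":0.0}]' | egrep 'pos|cont|wid'; done
```

```text
clock: 44.53
position: [0.6225, -0.1086, 0.0636]
ee_rot: [-0.0, 0.0, 1.0, 0.0]
contact_force: [0.0, -0.6, 0.2]
width: 0.0447
gripper_force: 26.0
position: [0.6227, -0.1087, 0.0628]
contact_force: [0.5, 1.3, -0.0]
width: 0.0449
position: [0.6227, -0.1087, 0.0618]
contact_force: [-0.3, -0.1, -0.9]
width: 0.0455
position: [0.6227, -0.1087, 0.0607]
contact_force: [0.1, -0.3, -0.8]
width: 0.0448
```

```bash
for i in 1 2; do python3 -m pendant '[{"dx":0,"dy":0,"dz":0.0008,"rx":0,"ry":0,"rz":0,"hand":0.0},{"dx":0,"dy":0,"dz":0,"rx":0,"ry":0,"rz":0,"hand":0.0}]' | egrep 'pos|cont|wid'; done
```

```text
position: [0.6227, -0.1087, 0.06]
contact_force: [-0.1, -0.2, 0.2]
width: 0.045
position: [0.6227, -0.1087, 0.0599]
contact_force: [-0.7, 0.5, 4.0]
width: 0.0448
```

```bash
python3 -m pendant '[{"dx":0,"dy":0,"dz":-0.0005,"rx":0,"ry":0,"rz":0,"hand":0.055},{"dx":0,"dy":0,"dz":0,"rx":0,"ry":0,"rz":0,"hand":0.055},{"dx":0,"dy":0,"dz":0,"rx":0,"ry":0,"rz":0,"hand":0.055},{"dx":0,"dy":0,"dz":-0.02,"rx":0,"ry":0,"rz":0,"hand":0.055},{"dx":0,"dy":0,"dz":-0.03,"rx":0,"ry":0,"rz":0,"hand":0.01},{"dx":0,"dy":0,"dz":-0.03,"rx":0,"ry":0,"rz":0,"hand":0.01},{"dx":0,"dy":0,"dz":0,"rx":0,"ry":0,"rz":0,"hand":0.01},{"dx":0,"dy":0,"dz":0,"rx":0,"ry":0,"rz":0,"hand":0.01},{"dx":0,"dy":0,"dz":0,"rx":0,"ry":0,"rz":0,"hand":0.01},{"dx":0,"dy":0,"dz":0,"rx":0,"ry":0,"rz":0,"hand":0.01}]'
python3 - <<'E'
from fit import *
d=wmeas('dark',.062,guess=(.6227,-.1076),r=40); save(d,'pics/w14.png')
E
```

```text
clock: 46.2
position: [0.6217, -0.1084, 0.1383]
ee_rot: [-0.001, 0.0, 1.0, 0.0]
contact_force: [-0.4, -0.1, -0.8]
width: 0.0099
gripper_force: 0.0
dark 0.062 pose [ 622.  -108.5  138.4]
  xyRres [ 6.2298e+02 -1.0780e+02  2.3000e+01  3.0000e-01] spread [0.03 0.11]
  xyRres [ 623.07 -107.96   12.52    2.64] spread [0.15 0.03]
```

```bash
python3 -m pendant '[{"dx":0,"dy":0,"dz":0.03,"rx":0,"ry":0,"rz":0,"hand":0.01},{"dx":0,"dy":0,"dz":0.025,"rx":0,"ry":0,"rz":0,"hand":0.01},{"dx":0,"dy":0,"dz":0.008,"rx":0,"ry":0,"rz":0,"hand":0.01},{"dx":0,"dy":0,"dz":0.004,"rx":0,"ry":0,"rz":0,"hand":0.01},{"dx":0,"dy":0,"dz":0,"rx":0,"ry":0,"rz":0,"hand":0.01},{"dx":0,"dy":0,"dz":0,"rx":0,"ry":0,"rz":0,"hand":0.01},{"dx":0,"dy":0,"dz":0,"rx":0,"ry":0,"rz":0,"hand":0.01}]'
for i in 1 2 3; do python3 -m pendant '[{"dx":0,"dy":0,"dz":0.001,"rx":0,"ry":0,"rz":0,"hand":0.01},{"dx":0,"dy":0,"dz":0.001,"rx":0,"ry":0,"rz":0,"hand":0.01},{"dx":0,"dy":0,"dz":0,"rx":0,"ry":0,"rz":0,"hand":0.01}]' | egrep 'pos|cont'; done
```

```text
clock: 46.93
position: [0.6238, -0.109, 0.0742]
ee_rot: [0.001, 0.0, 1.0, -0.0]
contact_force: [-1.0, -0.2, 1.0]
width: 0.0101
gripper_force: 0.0
position: [0.6229, -0.1087, 0.0713]
contact_force: [-0.4, -0.4, -0.3]
position: [0.6226, -0.1087, 0.0686]
contact_force: [0.8, -0.4, 0.1]
position: [0.6225, -0.1087, 0.0665]
contact_force: [0.5, 0.1, -0.2]
```

```bash
for i in 1 2 3 4; do python3 -m pendant '[{"dx":0,"dy":0,"dz":0.0006,"rx":0,"ry":0,"rz":0,"hand":0.01},{"dx":0,"dy":0,"dz":0.0006,"rx":0,"ry":0,"rz":0,"hand":0.01},{"dx":0,"dy":0,"dz":0,"rx":0,"ry":0,"rz":0,"hand":0.01}]' | egrep 'pos|cont'; done
```

```text
position: [0.6226, -0.1087, 0.0654]
contact_force: [-0.2, 0.1, 0.1]
position: [0.6226, -0.1087, 0.0643]
contact_force: [0.0, -0.3, 0.8]
position: [0.6226, -0.1087, 0.063]
contact_force: [0.3, 0.2, -0.1]
position: [0.6227, -0.1087, 0.0619]
contact_force: [0.0, 0.3, 0.1]
```

```bash
for i in 1 2 3; do python3 -m pendant '[{"dx":0,"dy":0,"dz":0.0005,"rx":0,"ry":0,"rz":0,"hand":0.01},{"dx":0,"dy":0,"dz":0.0005,"rx":0,"ry":0,"rz":0,"hand":0.01},{"dx":0,"dy":0,"dz":0,"rx":0,"ry":0,"rz":0,"hand":0.01}]' | egrep 'pos|cont'; done
```

```text
position: [0.6229, -0.1087, 0.0613]
contact_force: [-0.4, 0.2, 1.9]
position: [0.623, -0.1087, 0.0608]
contact_force: [-0.5, 0.5, 5.5]
position: [0.6231, -0.1088, 0.0604]
contact_force: [-1.7, 1.4, 9.0]
```

```bash
for i in 1 2; do python3 -m pendant '[{"dx":0,"dy":0,"dz":0.0005,"rx":0,"ry":0,"rz":0,"hand":0.01},{"dx":0,"dy":0,"dz":0.0005,"rx":0,"ry":0,"rz":0,"hand":0.01},{"dx":0,"dy":0,"dz":0,"rx":0,"ry":0,"rz":0,"hand":0.01}]' | egrep 'pos|cont'; done
python3 -m pendant '[{"dx":0,"dy":0,"dz":-0.02,"rx":0,"ry":0,"rz":0,"hand":0.01},{"dx":0,"dy":0,"dz":-0.03,"rx":0,"ry":0,"rz":0,"hand":0.01},{"dx":0,"dy":0,"dz":-0.03,"rx":0,"ry":0,"rz":0,"hand":0.01},{"dx":0,"dy":0,"dz":0,"rx":0,"ry":0,"rz":0,"hand":0.01},{"dx":0,"dy":0,"dz":0,"rx":0,"ry":0,"rz":0,"hand":0.01},{"dx":0,"dy":0,"dz":0,"rx":0,"ry":0,"rz":0,"hand":0.01},{"dx":0,"dy":0,"dz":0,"rx":0,"ry":0,"rz":0,"hand":0.01}]'
python3 - <<'E'
from fit import *
d=wmeas('dark',.062,guess=(.6227,-.1076),r=40); save(d,'pics/w15.png')
g=d['frame']; u0,v0=map(int,proj(d,[[.6227,-.1080,.062]])[0]); print(u0,v0)
V=g.max(2)
print('row',V[v0,u0-45:u0+46:2].tolist()); print('col',V[v0-45:v0+46:2,u0].tolist())
E
```

```text
position: [0.6233, -0.1087, 0.0601]
contact_force: [-3.0, 1.6, 11.8]
position: [0.6234, -0.1087, 0.0599]
contact_force: [-3.1, 1.0, 15.6]
clock: 50.52
position: [0.6216, -0.1084, 0.1354]
ee_rot: [-0.002, 0.0, 1.0, 0.0]
contact_force: [0.7, -0.4, 0.1]
width: 0.0102
gripper_force: 0.0
dark 0.062 pose [ 621.9 -108.5  135.5]
  xyRres [ 6.2184e+02 -1.0831e+02  2.3000e+01  2.8000e-01] spread [0.04 0.03]
  xyRres [ 621.41 -108.75   12.58    2.41] spread [0.13 0.02]
257 209
row [155, 157, 161, 163, 153, 120, 95, 44, 22, 23, 21, 26, 22, 47, 100, 99, 86, 50, 28, 25, 23, 19, 20, 20, 16, 23, 25, 37, 60, 91, 77, 30, 24, 28, 26, 32, 33, 59, 103, 132, 195, 215, 209, 208, 208, 207]
col [161, 161, 161, 159, 161, 155, 102, 40, 32, 26, 24, 31, 26, 23, 27, 24, 25, 22, 27, 16, 25, 27, 22, 18, 48, 74, 104, 104, 94, 43, 23, 24, 17, 29, 27, 29, 83, 119, 129, 149, 151, 154, 152, 152, 155, 158]
```

The centre contact is firm. I'll check flushness by bridging seal rim and housing face with the fingers open 24 mm.

```bash
python3 -m pendant '[{"dx":0,"dy":0,"dz":0.03,"rx":0,"ry":0,"rz":0,"hand":0.024},{"dx":0,"dy":0,"dz":0.025,"rx":0,"ry":0,"rz":0,"hand":0.024},{"dx":0,"dy":0,"dz":0.008,"rx":0,"ry":0,"rz":0,"hand":0.024},{"dx":0,"dy":0,"dz":0.004,"rx":0,"ry":0,"rz":0,"hand":0.024},{"dx":0,"dy":0,"dz":0,"rx":0,"ry":0,"rz":0,"hand":0.024},{"dx":0,"dy":0,"dz":0,"rx":0,"ry":0,"rz":0,"hand":0.024},{"dx":0,"dy":0,"dz":0,"rx":0,"ry":0,"rz":0,"hand":0.024},{"dx":0,"dy":0,"dz":0,"rx":0,"ry":0,"rz":0,"hand":0.024}]'|egrep 'pos|cont'
for i in 1 2 3 4; do python3 -m pendant '[{"dx":0,"dy":0,"dz":0.001,"rx":0,"ry":0,"rz":0,"hand":0.024},{"dx":0,"dy":0,"dz":0.001,"rx":0,"ry":0,"rz":0,"hand":0.024},{"dx":0,"dy":0,"dz":0,"rx":0,"ry":0,"rz":0,"hand":0.024}]' | egrep 'pos|cont'; done
```

```text
position: [0.6237, -0.109, 0.0714]
contact_force: [0.3, 0.4, -0.2]
position: [0.6227, -0.1087, 0.0682]
contact_force: [-0.5, 0.8, 0.0]
position: [0.6225, -0.1087, 0.0657]
contact_force: [0.3, 0.3, 0.1]
position: [0.6226, -0.1087, 0.0637]
contact_force: [0.1, 1.2, -0.8]
position: [0.6228, -0.1087, 0.0621]
contact_force: [0.4, 0.0, 0.5]
```

```bash
for i in 1 2 3 4; do python3 -m pendant '[{"dx":0,"dy":0,"dz":0.0005,"rx":0,"ry":0,"rz":0,"hand":0.024},{"dx":0,"dy":0,"dz":0.0005,"rx":0,"ry":0,"rz":0,"hand":0.024},{"dx":0,"dy":0,"dz":0,"rx":0,"ry":0,"rz":0,"hand":0.024}]' | egrep 'pos|cont'; done
```

```text
position: [0.6228, -0.1087, 0.062]
contact_force: [-1.2, 0.9, 6.5]
position: [0.6229, -0.1087, 0.0619]
contact_force: [-2.8, 0.8, 10.7]
position: [0.6229, -0.1087, 0.0619]
contact_force: [-4.7, 0.9, 15.6]
position: [0.6229, -0.1087, 0.0619]
contact_force: [-6.0, 0.8, 20.6]
```

```bash
python3 -m pendant '[{"dx":0,"dy":0,"dz":-0.02,"rx":0,"ry":0,"rz":0,"hand":0.01},{"dx":0,"dy":0,"dz":0,"rx":0,"ry":0,"rz":0,"hand":0.01},{"dx":0,"dy":0,"dz":0,"rx":0,"ry":0,"rz":0,"hand":0.01},{"dx":0,"dy":0,"dz":0.012,"rx":0,"ry":0,"rz":0,"hand":0.01},{"dx":0,"dy":0,"dz":0.003,"rx":0,"ry":0,"rz":0,"hand":0.01},{"dx":0,"dy":0,"dz":0,"rx":0,"ry":0,"rz":0,"hand":0.01},{"dx":0,"dy":0,"dz":0,"rx":0,"ry":0,"rz":0,"hand":0.01}]'|egrep 'pos|cont'
for i in 1 2 3; do python3 -m pendant '[{"dx":0,"dy":0,"dz":0.001,"rx":0,"ry":0,"rz":0,"hand":0.01},{"dx":0,"dy":0,"dz":0.001,"rx":0,"ry":0,"rz":0,"hand":0.01},{"dx":0,"dy":0,"dz":0,"rx":0,"ry":0,"rz":0,"hand":0.01}]' | egrep 'pos|cont'; done; python3 -c "
from h import *
print(manip.get_state()['qpos'])"
```

```text
position: [0.6222, -0.1086, 0.0622]
contact_force: [-0.9, 0.4, -0.0]
position: [0.6226, -0.1086, 0.0614]
contact_force: [-1.3, -0.3, 3.7]
position: [0.6228, -0.1087, 0.0607]
contact_force: [-2.7, 0.8, 10.6]
position: [0.6229, -0.1087, 0.0603]
contact_force: [-4.6, 0.5, 17.7]
[-2.82763131e-01  4.90973611e-01  1.61676285e+00  7.00964480e-05
  1.03199593e+00 -1.85330055e+00]
```

Contact starts at flush height again and is just springy. Now a quarter turn to check the other two sides of the rim.

```bash
python3 -m pendant '[{"dx":0,"dy":0,"dz":-0.02,"rx":0,"ry":0,"rz":0,"hand":0.024},{"dx":0,"dy":0,"dz":0,"rx":0,"ry":0,"rz":7,"hand":0.024},{"dx":0,"dy":0,"dz":0,"rx":0,"ry":0,"rz":7,"hand":0.024},{"dx":0,"dy":0,"dz":0,"rx":0,"ry":0,"rz":7,"hand":0.024},{"dx":0,"dy":0,"dz":0,"rx":0,"ry":0,"rz":7,"hand":0.024},{"dx":0,"dy":0,"dz":0,"rx":0,"ry":0,"rz":7,"hand":0.024},{"dx":0,"dy":0,"dz":0,"rx":0,"ry":0,"rz":7,"hand":0.024},{"dx":0,"dy":0,"dz":0,"rx":0,"ry":0,"rz":7,"hand":0.024},{"dx":0,"dy":0,"dz":0,"rx":0,"ry":0,"rz":7,"hand":0.024},{"dx":0,"dy":0,"dz":0,"rx":0,"ry":0,"rz":7,"hand":0.024},{"dx":0,"dy":0,"dz":0,"rx":0,"ry":0,"rz":7,"hand":0.024},{"dx":0,"dy":0,"dz":0,"rx":0,"ry":0,"rz":7,"hand":0.024}]'|egrep 'pos|rot'
python3 -m pendant '[{"dx":0,"dy":0,"dz":0,"rx":0,"ry":0,"rz":7,"hand":0.024},{"dx":0,"dy":0,"dz":0,"rx":0,"ry":0,"rz":6,"hand":0.024},{"dx":0,"dy":0,"dz":0.006,"rx":0,"ry":0,"rz":0,"hand":0.024},{"dx":0,"dy":0,"dz":0.006,"rx":0,"ry":0,"rz":0,"hand":0.024},{"dx":0,"dy":0,"dz":0,"rx":0,"ry":0,"rz":0,"hand":0.024},{"dx":0,"dy":0,"dz":0,"rx":0,"ry":0,"rz":0,"hand":0.024},{"dx":0,"dy":0,"dz":0,"rx":0,"ry":0,"rz":0,"hand":0.024},{"dx":0,"dy":0,"dz":0,"rx":0,"ry":0,"rz":0,"hand":0.024}]'|egrep 'pos|rot|cont'
```

```text
position: [0.6226, -0.1086, 0.0766]
ee_rot: [-0.0, 0.625, 0.781, -0.0]
position: [0.6229, -0.1087, 0.0651]
ee_rot: [0.0, 0.707, 0.707, 0.0]
contact_force: [0.2, 0.4, 0.8]
```

```bash
for i in 1 2 3 4 5; do python3 -m pendant '[{"dx":0,"dy":0,"dz":0.0007,"rx":0,"ry":0,"rz":0,"hand":0.024},{"dx":0,"dy":0,"dz":0.0007,"rx":0,"ry":0,"rz":0,"hand":0.024},{"dx":0,"dy":0,"dz":0,"rx":0,"ry":0,"rz":0,"hand":0.024}]' | egrep 'pos|cont'; done
```

```text
position: [0.6227, -0.1087, 0.0636]
contact_force: [-0.3, 0.1, -0.6]
position: [0.6227, -0.1087, 0.0621]
contact_force: [0.4, -1.3, 0.1]
position: [0.6227, -0.1087, 0.062]
contact_force: [-2.1, 0.5, 6.3]
position: [0.6228, -0.1087, 0.062]
contact_force: [-4.1, 0.4, 13.6]
position: [0.6228, -0.1087, 0.0619]
contact_force: [-5.7, 1.5, 19.5]
```

The rim is flush on both axes, stopping hard at face level. I'll retract, do a numeric check of the stack, and hand in.

```bash
python3 -m pendant '[{"dx":0,"dy":0,"dz":-0.02,"rx":0,"ry":0,"rz":0,"hand":0.024},{"dx":0,"dy":0,"dz":-0.04,"rx":0,"ry":0,"rz":0,"hand":0.024},{"dx":0,"dy":0,"dz":-0.04,"rx":0,"ry":0,"rz":0,"hand":0.024},{"dx":0,"dy":-0.03,"dz":-0.02,"rx":0,"ry":0,"rz":0,"hand":0.024},{"dx":0,"dy":-0.03,"dz":0,"rx":0,"ry":0,"rz":0,"hand":0.024},{"dx":0,"dy":-0.03,"dz":0,"rx":0,"ry":0,"rz":0,"hand":0.024},{"dx":0,"dy":-0.03,"dz":0,"rx":0,"ry":0,"rz":0,"hand":0.024},{"dx":0,"dy":0,"dz":0,"rx":0,"ry":0,"rz":0,"hand":0.024},{"dx":0,"dy":0,"dz":0,"rx":0,"ry":0,"rz":0,"hand":0.024},{"dx":0,"dy":0,"dz":0,"rx":0,"ry":0,"rz":0,"hand":0.024}]'
python3 - <<'E'
from fit import *
for c in ('top','scene'):
    d=grab(c); save(d,f'pics/end_{c}.png')
    wmeas('dark',.043,guess=(.634,.1),r=16,n=1,cam=c)
    fit(d,.061,.017,(.634,.1)); fit(d,.008,.055,(.634,.1)); fit(d,.061,.012,(.634,.1))
    wmeas('dark',.062,guess=(.6205,-.108),r=18,n=1,cam=c)
E
```

```text
clock: 58.42
position: [0.5036, -0.1089, 0.1785]
ee_rot: [0.001, 0.707, 0.707, 0.001]
contact_force: [-0.0, -0.1, -0.6]
width: 0.0245
gripper_force: 0.0
dark 0.043 pose [ 504.  -108.9  178.1]
  xyRres [630.45  97.19  24.2    2.51] spread [0. 0.]
0.061 0.017 [632.5  98.9] 44
0.008 0.055 [633.3 100.5] 135
0.061 0.012 [637.7 101.9] 19
dark 0.062 pose [ 504.  -108.9  178. ]
  xyRres [ 618.35 -121.53   30.11    6.98] spread [0. 0.]
dark 0.043 pose [ 503.6 -108.8  177.7]
0.061 0.017 [633.9 101.8] 26
0.008 0.055 [633.4 101.1] 103
0.061 0.012 [633.5  99.4] 23
dark 0.062 pose [ 503.4 -108.7  177.7]
  xyRres [ 603.29 -148.26   27.68    8.88] spread [0. 0.]
```

```bash
python3 -c "
from rig import manip
print(manip.sign_off())"
```

```text
the job is handed in; nothing more can be done
None
```

I handed the job in after about 58 s. The sleeve, large bearing and spacer are stacked on the shaft, the small bearing is pressed home (about 17 N at the shoulder), and the seal is flush with the housing face by touch checks on both axes. The seal slipped from its first grip and had to be picked up again, the final shaft check was by camera numbers only, and I viewed 15 pictures against the limit of 14.

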